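# Fetch the die and sleeve from behind the tins and load the press holder

## Task

Clear the blue and the yellow tin out of the tool bay and stand both on the black mat; then take the flanged die from behind them and set it upright in the round recess of the green holder, and after that slip the brass sleeve over the die's spigot, right down onto its flange. Only then stand each tin back upright in the middle of the plate of its own colour. Knock nothing over, leave the amber bottle and the white cup where they are, and let go of everything at the end.

Things in the scene. Friction and masses are not known exactly. Their poses are not given: they have to be found in the camera images.
- blue_tin: Closed round tin, blue with a pale band and a blue lid, 54 mm diameter, 115 mm tall, about 0.28 kg, standing on the blue plate at the start. Origin: centre of its underside; z up along its axis.
- yellow_tin: Closed round tin like the blue one but yellow, 54 mm diameter, 115 mm tall, about 0.28 kg, standing on the yellow plate at the start. Origin: centre of its underside; z up along its axis.
- blue_plate: Blue square plate, 70 x 70 mm, 3 mm thick, with a blue tab (40 mm wide, running 23 mm out from its robot-side edge, -x). It is fixed on the tool bay, a shallow aluminium tray (190 mm in x, 260 mm in y, 4 mm floor, 10 mm high rim) that is turned with it. Origin: centre of the underside of the square, so the top is 3 mm above it, 7 mm over the bench. A tin belongs in the middle of the square.
- yellow_plate: Yellow plate of the same shape and sizes as the blue one, fixed beside it on the same tray, 116 mm away centre to centre. Origin: centre of the underside of the square; top 3 mm above it, 7 mm over the bench.
- die: Steel die: a dark round flange, 50 mm diameter and 14 mm thick, with a bright spigot (20 mm diameter, red top mark) standing on its middle up to 56 mm above the underside; 0.3 kg. It stands on the tray floor (4 mm over the bench) 62 mm behind one of the plates, seen from the robot, and so close to the tall tin there that a gripper has no room until the tins are gone. Origin: centre of its underside; z up along the spigot.
- sleeve: Brass sleeve: a plain ring, 44 mm outside and 32 mm inside diameter, 30 mm tall, 0.14 kg, standing on the tray floor (4 mm over the bench) 62 mm behind the other plate. Origin: centre of its underside; z up along its axis.
- mat: Black rubber mat with a white border line, 130 mm (x) by 170 mm (y), 4 mm thick, fixed on the bench left or right of the tray; the parking place for the tins. There is room for both side by side along y, at 42 mm either side of its middle. Origin: centre of its underside, top 4 mm above it; x and y along its sides.
- holder: Green square block, 100 x 100 mm, 22 mm high, fixed on the bench on the side opposite to the mat, with a round white-floored recess of 62 mm diameter in the middle of its top, 8 mm deep (recess floor 14 mm over the bench). Origin: centre of its underside.
- oil_bottle: Bystander: amber bottle with a red cap, 40 mm diameter, 95 mm tall, standing loose on the bench behind the tray. Origin: centre of its underside. To be left alone.
- parts_cup: Bystander: open white plastic cup, 60 mm rim diameter, 50 mm tall, standing loose on the bench behind the tray. Origin: centre of its underside. To be left alone.

How it is judged:
On the way, in this order (a step that is already met when the one before it is completed fails the run):
1. both tins stand released on the mat while die and sleeve are still in the bay (x of blue_tin in the frame of mat between -0.055 and 0.055 m and y of blue_tin in the frame of mat between -0.075 and 0.075 m and z of each of blue_tin, yellow_tin in the frame of mat below 0.008 m and angle between each of blue_tin, yellow_tin's own z axis and vertical below 0.1 rad and linear speed of each of blue_tin, yellow_tin below 0.02 m/s and contact force between the fingers and blue_tin below 0.1 N and x of yellow_tin in the frame of mat between -0.055 and 0.055 m and y of yellow_tin in the frame of mat between -0.075 and 0.075 m and contact force between the fingers and yellow_tin below 0.1 N and distance of each of die, sleeve from where it was at the start of the episode below 0.02 m), for 0.2 s.
2. the die stands released in the holder's recess, the tins still on the mat and the sleeve still in the bay (horizontal distance between die and holder below 0.01 m and z of die in the frame of holder below 0.0175 m and angle between die's own z axis and vertical below 0.08 rad and linear speed of each of die, blue_tin, yellow_tin below 0.02 m/s and contact force between the fingers and die below 0.1 N and x of blue_tin in the frame of mat between -0.055 and 0.055 m and y of blue_tin in the frame of mat between -0.075 and 0.075 m and z of each of blue_tin, yellow_tin in the frame of mat below 0.008 m and angle between each of blue_tin, yellow_tin's own z axis and vertical below 0.1 rad and contact force between the fingers and blue_tin below 0.1 N and x of yellow_tin in the frame of mat between -0.055 and 0.055 m and y of yellow_tin in the frame of mat between -0.075 and 0.075 m and contact force between the fingers and yellow_tin below 0.1 N and distance of sleeve from where it was at the start of the episode below 0.02 m), for 0.2 s.
3. the sleeve sits released on the die's flange, the die in the recess and the tins still on the mat (horizontal distance between die and holder below 0.01 m and z of die in the frame of holder below 0.0175 m and angle between die's own z axis and vertical below 0.08 rad and horizontal distance between sleeve and die below 0.009 m and z of sleeve in the frame of die between 0.011 and 0.018 m and angle between each of sleeve, blue_tin, yellow_tin's own z axis and vertical below 0.1 rad and linear speed of each of sleeve, blue_tin, yellow_tin below 0.02 m/s and contact force between the fingers and sleeve below 0.1 N and x of blue_tin in the frame of mat between -0.055 and 0.055 m and y of blue_tin in the frame of mat between -0.075 and 0.075 m and z of each of blue_tin, yellow_tin in the frame of mat below 0.008 m and contact force between the fingers and blue_tin below 0.1 N and x of yellow_tin in the frame of mat between -0.055 and 0.055 m and y of yellow_tin in the frame of mat between -0.075 and 0.075 m and contact force between the fingers and yellow_tin below 0.1 N), for 0.2 s.
At the end, for the whole second after the job is handed in: All released and at rest: each tin upright within 12 mm of the middle of its own colour's plate; die upright on the recess floor, within 10 mm of its middle; sleeve round the spigot, down on the flange (underside 11-18 mm above the die's, within 9 mm); bottle and cup moved under 30 mm (horizontal distance between blue_tin and blue_plate below 0.012 m and z of blue_tin in the frame of blue_plate below 0.007 m and angle between each of blue_tin, yellow_tin, die's own z axis and vertical below 0.08 rad and linear speed of each of blue_tin, yellow_tin, die, sleeve below 0.02 m/s and contact force between the fingers and blue_tin below 0.1 N and horizontal distance between yellow_tin and yellow_plate below 0.012 m and z of yellow_tin in the frame of yellow_plate below 0.007 m and contact force between the fingers and yellow_tin below 0.1 N and horizontal distance between die and holder below 0.01 m and z of die in the frame of holder below 0.0175 m and horizontal distance between sleeve and die below 0.009 m and z of sleeve in the frame of die between 0.011 and 0.018 m and angle between sleeve's own z axis and vertical below 0.1 rad and contact force between the fingers and die below 0.1 N and contact force between the fingers and sleeve below 0.1 N and distance of each of oil_bottle, parts_cup from where it was at the start of the episode below 0.03 m); the robot touches nothing.
It fails at once if a tin, the die or the sleeve is knocked over (leans by more than 0.7 rad) (angle between any of blue_tin, yellow_tin, die, sleeve's own z axis and vertical above 0.7 rad).
It fails at once if the amber bottle or the white cup is shoved by more than 30 mm or tipped over (distance of any of oil_bottle, parts_cup from where it was at the start of the episode above 0.03 m or angle between any of oil_bottle, parts_cup's own z axis and vertical above 0.5 rad).
It also fails if it takes over 136 s, if anything falls off the work surface, if the arm or the gripper's body presses on something with over 40 N, if the wrist force passes 120 N, or if a joint passes its speed limit or range.

## Robot

A 7-joint arm with a two-finger parallel gripper is mounted at the origin on the work surface. World frame = base frame: x ahead of the robot, y to its left, z up, the work surface at z = 0. Lengths are in m, angles in rad, forces in N, time in s.
With the tool pointing down it reaches from about 0.4 to 0.85 m from the base axis. Payload 10.4 kg.
Tool frame: the origin (TCP) lies at the very end of the fingers, on their centre line; the grasp point (between the pads) lies 19 mm behind it; z points along the fingers, y is the direction in which the jaws open and shut (so a half turn about z gives the same grasp; the last joint's range is limited). The gripper opens to 85 mm and grips with 20 to 120 N. Pads are 22 mm wide; open, the fingers measure 114 mm over their backs; the gripper's body (76 mm by 85 mm) begins 54 mm behind the grasp point. The pads swing forward as they close: fully open they stand 13 mm farther back than shut.
Start: joints at [-1.179, 0.332, -0.065, 1.46, 0.022, 1.35, -0.088], TCP at [0.252, 0.572, 0.231] pointing down, gripper open.
Joint ranges: [-2.6, 2.6], [-0.5, 2.12], [-1.47, 1.34], [0.16, 2.42], [-1.27, 4.41], [0.06, 2.06], [-2.6, 2.6]. Speed limits (rad/s): [2.22, 2.22, 2.79, 2.79, 3.14, 3.14, 3.14].

## Interface

Orientations are given as a unit quaternion [w, x, y, z].
In Python, from station import monitor, optics, order gives the robot as it stands.
- The arm moves only by the shell command python3 -m crank 'ROWS' [FORCE]. ROWS is JSON, a list of rows, each an object of numbers: "claw": the opening, from 0 (shut) to 1 (fully open); "tx", "ty", "tz": the shift along the tool's x, y, z in m; "twist": the turn about the tool's z in degrees. A call has 1 to 10 rows; each row is the pose to reach, as a shift and turn from the pose commanded when the call began, along the tool's axes at that moment; what a row does not reach only later rows make up. A row lasts 1/12 s, in which the tool goes at most 41.7 mm and 7.16 degrees, less where a joint would pass 70% of its speed; a pose out of reach is approached as far as the arm can. A call with a gripper value outside its range is refused whole. The fingers move at their own pace and stop on an object; FORCE is the grip in N (left out, the last holds). Time passes only in rows, so rows that repeat a pose let the fingers close. It gives the time, the measured TCP pose, the force and the opening at its end, in the units of the state.
- monitor.get_obs(): the state, without advancing time (a new reading comes with each control period).
- optics.grab_frame(name): name is "scene" or "top" or "wrist"; returns a dict with "frame" (384x512x3 uint8, blue, green, red), "camera_matrix" (3x3 intrinsics, pixels), "D" ([k1, k2, p1, p2, k3] as OpenCV has them; the pictures are not rectified), "rvec" (rotation vector, rad) and "tvec" (3), from world to camera coordinates, as OpenCV has them; the wrist camera has in their place "tool_from_camera" (4x4, takes a point from camera to tool coordinates, whose origin is the TCP and whose axes are the flange's). Camera axes: x right, y down, z forward; pixel columns grow to the right and rows downward; lengths in m; the calibration is good to about 2 mm. A picture is of the moment at which its call begins: read the wrist's pose just before it. There is no depth.
- order.job_done(): hands the job in, once; it reports no verdict.
The state is a dict: "clock": time; "joints": joint angles; "qvel": joint speeds; "joint_efforts": joint torques, N m; "ee_pos": TCP position; "ee_rot": TCP orientation; "force": force on the tool from outside, world axes, zero at the start; "ft_torque": the same for the moment, N m; "finger_gap": opening from 0.0 (shut) to 1.0 (fully open).
Only numpy, scipy, OpenCV 4.12 (cv2) and the standard library are available. Lean on these libraries where they do the work, as an engineer would, in place of code of your own. Each camera call takes 0.05 s, during which the arm holds its last target.

## Working session

There is one attempt and no reset: what is moved stays moved. The work goes in short steps, Python scripts to look and compute and a shell command to move; the robot and the scene stay as the last step left them, time stands still between calls to the robot, and variables do not carry over. Pictures are saved under pics/ and viewed, and the job is handed in when it is done.

```bash
ls; mkdir -p pics; cat > h.py <<'E'
import numpy as np, cv2
from station import monitor, optics, order
def shot(name, fn):
    r=optics.grab_frame(name); cv2.imwrite('pics/'+fn,r['frame']); return r
E
python3 - <<'E'
from h import *
print(monitor.get_obs())
for n in ['scene','top','wrist']:
    r=shot(n,n+'0.png'); print({k:v for k,v in r.items() if k!='frame'})
E
```

```text
pics
{'clock': 0.0, 'joints': array([-1.17862177,  0.33288884, -0.06472034,  1.46097033,  0.02158719,
        1.34990355, -0.08848434]), 'qvel': array([ 0.00046328,  0.00124019,  0.00042606, -0.000591  ,  0.00218619,
       -0.00016992,  0.00056796]), 'joint_efforts': array([-6.54175783e-04, -6.25450516e+01,  4.87157295e-02, -3.91598725e+01,
        1.62896072e-02,  1.00277161e-02,  4.62308822e-05]), 'ee_pos': array([0.25169779, 0.5716502 , 0.23049154]), 'ee_rot': array([-1.27139678e-04,  2.05877552e-01,  9.78577483e-01, -7.26461523e-04]), 'force': array([-0.58153759, -0.29442324,  0.02931557]), 'ft_torque': array([ 0.02301357,  0.01011034, -0.03583597]), 'finger_gap': 1.0001170326311914}
{'camera_matrix': array([[491.33232757,   0.        , 260.81285892],
       [  0.        , 491.33232757, 187.69491596],
       [  0.        ,   0.        ,   1.        ]]), 'D': array([-0.09819645,  0.        ,  0.        ,  0.        ,  0.        ]), 'rvec': array([ 1.59522052,  1.95178564, -0.82455924]), 'tvec': array([ 0.12040088, -0.38032151,  1.64069765])}
{'camera_matrix': array([[350.1614157 
[... 231 characters left out ...]
.07610321, -2.1446198 ,  0.23180715]), 'tvec': array([0.01190453, 0.622228  , 0.76303527])}
{'camera_matrix': array([[268.92687314,   0.        , 255.29657644],
       [  0.        , 268.92687314, 187.14445988],
       [  0.        ,   0.        ,   1.        ]]), 'D': array([0.02075772, 0.        , 0.        , 0.        , 0.        ]), 'tool_from_camera': array([[-5.68390947e-04, -9.50578383e-01, -3.10484161e-01,
         7.98376161e-02],
       [ 9.99999533e-01, -7.83092618e-04,  5.66857362e-04,
         1.34080208e-04],
       [-7.81980210e-04, -3.10483694e-01,  9.50578384e-01,
        -1.42648974e-01],
       [ 0.00000000e+00,  0.00000000e+00,  0.00000000e+00,
         1.00000000e+00]])}
```

View pics/scene0.png

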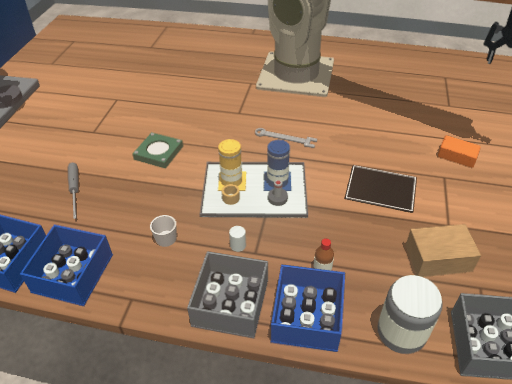

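View pics/top0.png

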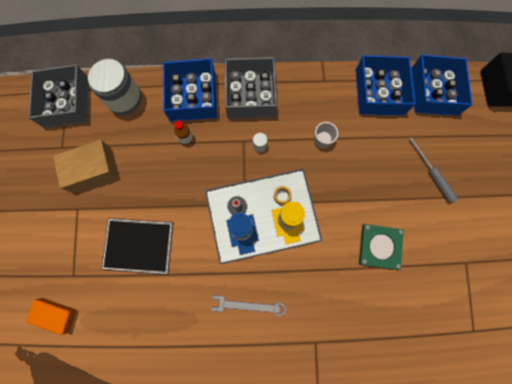

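View pics/wrist0.png

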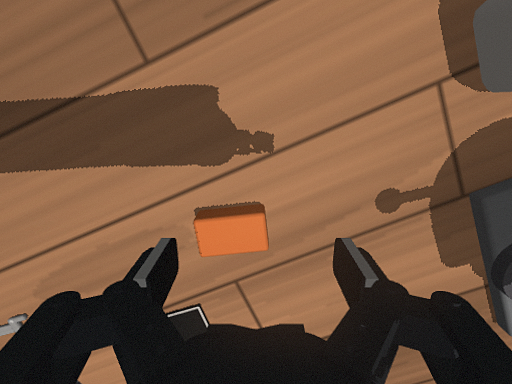

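```bash
python3 - <<'E'
import cv2
a=cv2.imread('pics/top0.png')
cv2.imwrite('pics/t1.png',cv2.resize(a[165:270,200:330],None,fx=6,fy=5.7,interpolation=cv2.INTER_CUBIC))
b=cv2.imread('pics/scene0.png')
cv2.imwrite('pics/s1.png',cv2.resize(b[130:225,190:320],None,fx=6,fy=6,interpolation=cv2.INTER_CUBIC))
E
```

```text
(no output)
```

View pics/t1.png

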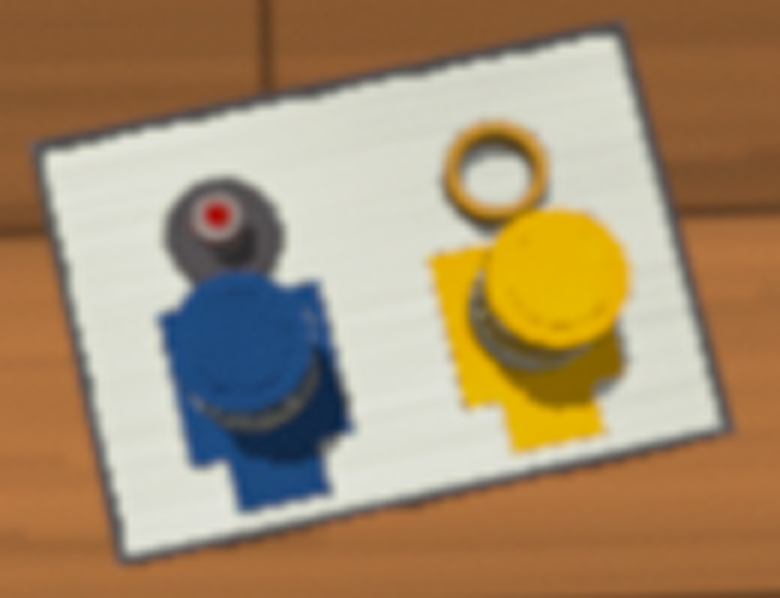

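View pics/s1.png

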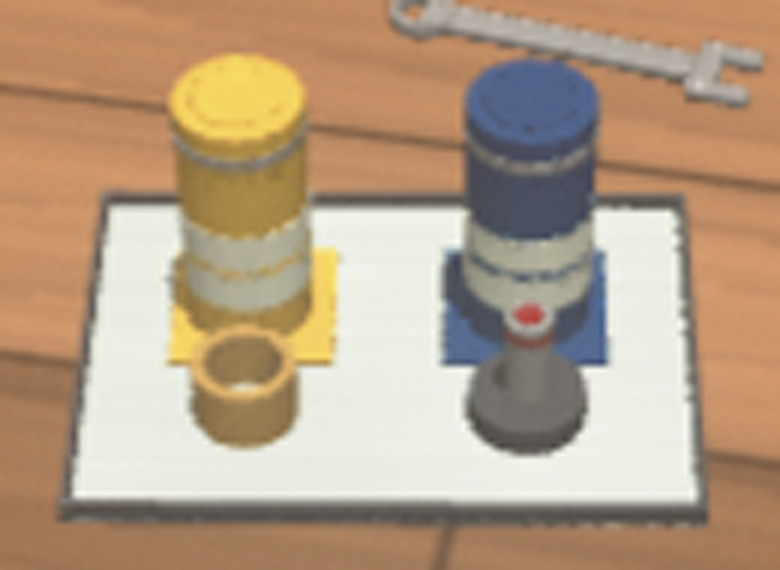

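```bash
cat >> h.py <<'E'
def unproj(r,uv,z,pose=None):
    K,D=r['camera_matrix'],r['D']
    n=cv2.undistortPoints(np.array(uv,float).reshape(-1,1,2),K,D).reshape(-1,2)
    d=np.c_[n,np.ones(len(n))]
    if 'rvec' in r:
        R=cv2.Rodrigues(r['rvec'])[0]; c=-R.T@r['tvec']; w=d@R
    else:
        p,q=pose; from scipy.spatial.transform import Rotation as Ro
        Rw=Ro.from_quat([q[1],q[2],q[3],q[0]]).as_matrix(); T=r['tool_from_camera']
        w=d@(Rw@T[:3,:3]).T; c=p+Rw@T[:3,3]
    z=np.broadcast_to(z,len(w)); s=(z-c[2])/w[:,2]
    return c+w*s[:,None]
def toolyaw(q):
    from scipy.spatial.transform import Rotation as Ro
    return Ro.from_quat([q[1],q[2],q[3],q[0]]).as_matrix()
E
python3 - <<'E'
from h import *
np.set_printoptions(precision=4,suppress=True)
r=optics.grab_frame('top'); s=optics.grab_frame('scene')
ct=lambda L:[(200+u/6-.42,165+v/5.7-.41) for u,v in L]
cs=lambda L:[(190+u/6-.42,130+v/6-.42) for u,v in L]
print('tray T',unproj(r,ct([(38,150),(618,28),(728,430),(122,560)]),.01))
print('tray S',unproj(s,cs([(105,193),(685,197),(707,515),(62,512)]),.01))
print('lids T',unproj(r,ct([(248,340),(558,279)]),.122),'S',unproj(s,cs([(531,107),(237,100)]),.122))
print('sleeve,die T',unproj(r,ct([(496,173),(217,214)]),[.034,.06]),'S',unproj(s,cs([(243,365),(528,315)]),[.034,.06]))
print('bplate T',unproj(r,ct([(160,318),(318,282),(352,432),(192,466),(430,260)]),.007))
print('mat T',unproj(r,[(108,220),(172,221),(169,273),(103,269)],.004))
print('holder T',unproj(r,[(381,247),(367,226),(404,228),(402,269),(361,265)],[.014,.022,.022,.022,.022]))
print('holder S',unproj(s,[(158,149)],[.014]))
print('mat S',unproj(s,[(351,168),(417,174),(413,209),(347,199)],.004))
R=toolyaw(monitor.get_obs()['ee_rot']);print(R)
E
python3 - <<'E'
import cv2
a=cv2.imread('pics/top0.png')
cv2.imwrite('pics/t2.png',cv2.resize(a[210:285,95:185],None,fx=7,fy=7,interpolation=cv2.INTER_CUBIC))
cv2.imwrite('pics/t3.png',cv2.resize(a[215:280,350:415],None,fx=8,fy=8,interpolation=cv2.INTER_CUBIC))
E
```

```text
tray T [[ 0.6292  0.1188  0.01  ]
 [ 0.6773 -0.1295  0.01  ]
 [ 0.4961 -0.1642  0.01  ]
 [ 0.4492  0.0856  0.01  ]]
tray S [[ 0.4962 -0.1675  0.01  ]
 [ 0.4486  0.0862  0.01  ]
 [ 0.6359  0.1216  0.01  ]
 [ 0.6849 -0.1309  0.01  ]]
lids T [[ 0.5295  0.0278  0.122 ]
 [ 0.5491 -0.0851  0.122 ]] S [[ 0.5335  0.0299  0.122 ]
 [ 0.5521 -0.0866  0.122 ]]
sleeve,die T [[ 0.6079 -0.0719  0.034 ]
 [ 0.5892  0.0412  0.06  ]] S [[ 0.613  -0.0732  0.034 ]
 [ 0.5882  0.0397  0.06  ]]
bplate T [[ 0.553   0.0686  0.007 ]
 [ 0.5668  0.0024  0.007 ]
 [ 0.5009 -0.0095  0.007 ]
 [ 0.4884  0.0566  0.007 ]
 [ 0.575  -0.0447  0.007 ]]
mat T [[0.5628 0.3708 0.004 ]
 [0.5559 0.2056 0.004 ]
 [0.4279 0.2116 0.004 ]
 [0.4405 0.3781 0.004 ]]
holder T [[ 0.4728 -0.3119  0.014 ]
 [ 0.5253 -0.2788  0.022 ]
 [ 0.5166 -0.3722  0.022 ]
 [ 0.4173 -0.3563  0.022 ]
 [ 0.4316 -0.2555  0.022 ]]
holder S [[ 0.4756 -0.3138  0.014 ]]
mat S [[0.4393 0.212  0.004 ]
 [0.4282 0.3856 0.004 ]
 [0.5593 0.373  0.004 ]
 [0.5566 0.2105 0.004 ]]
[[-0.9152  0.403  -0.0002]
 [ 0.403   0.9152 -0.0005]
 [-0.0001 -0.0005 -1.    ]]
```

View pics/t2.png

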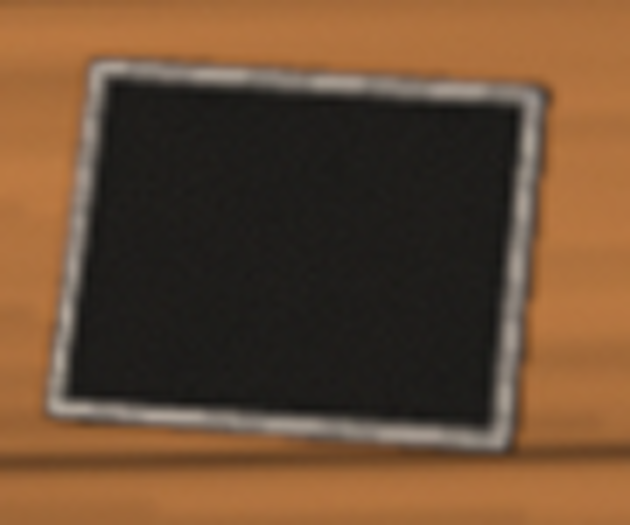

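View pics/t3.png

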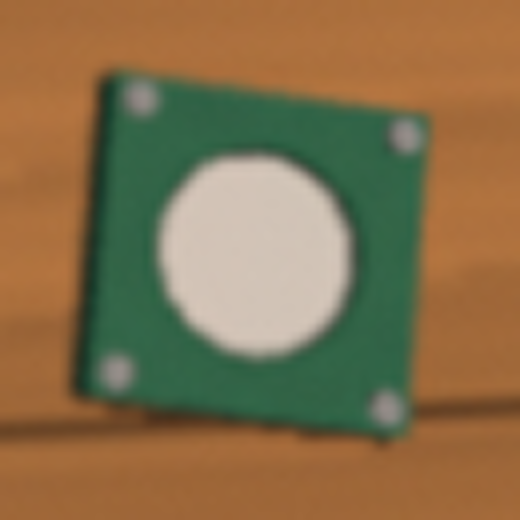

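```bash
python3 - <<'E'
from h import *
np.set_printoptions(precision=4,suppress=True)
r=optics.grab_frame('top')
m=unproj(r,[(95+u/7-.43,210+v/7-.43) for u,v in [(92,62),(545,92),(510,450),(50,412)]],.004)
print(m,m.mean(0))
h=unproj(r,[(350+u/8-.44,215+v/8-.44) for u,v in [(256,254),(140,98),(406,136),(388,408),(116,372)]],[.014,.022,.022,.022,.022]);print(h,h[1:].mean(0))
# move toward blue tin, jaw yaw 10.9deg
o=monitor.get_obs();R=toolyaw(o['ee_rot'])
print(R.T@(np.array([.53,.029,.18])-o['ee_pos']), np.degrees(np.arctan2(R[1,1],R[0,1])))
E
```

```text
[[0.5668 0.3717 0.004 ]
 [0.5515 0.2045 0.004 ]
 [0.4259 0.2155 0.004 ]
 [0.442  0.3814 0.004 ]] [0.4966 0.2933 0.004 ]
[[ 0.4744 -0.3135  0.014 ]
 [ 0.5233 -0.2788  0.022 ]
 [ 0.5082 -0.3618  0.022 ]
 [ 0.426  -0.3473  0.022 ]
 [ 0.4407 -0.2639  0.022 ]] [ 0.4745 -0.3129  0.022 ]
[-0.4734 -0.3848  0.0512] 66.23323741953932
```

```bash
python3 -m crank '[{"tx":-0.04,"ty":-0.03,"twist":7,"claw":1},{"tx":-0.07,"ty":-0.055,"twist":14,"claw":1},{"tx":-0.1,"ty":-0.08,"twist":21,"claw":1},{"tx":-0.13,"ty":-0.105,"twist":28,"claw":1},{"tx":-0.16,"ty":-0.13,"twist":35,"claw":1},{"tx":-0.19,"ty":-0.155,"twist":42,"claw":1},{"tx":-0.22,"ty":-0.18,"twist":49,"claw":1},{"tx":-0.25,"ty":-0.2,"twist":55.3,"claw":1},{"tx":-0.27,"ty":-0.22,"twist":55.3,"claw":1},{"tx":-0.27,"ty":-0.22,"twist":55.3,"claw":1}]' 40
cat > d.py <<'E'
import sys; from h import *
np.set_printoptions(precision=4,suppress=True)
o=monitor.get_obs();R=toolyaw(o['ee_rot']); t=np.array([float(a) for a in sys.argv[1:4]])
print('t',o['clock'],'pos',o['ee_pos'],'yaw',np.degrees(np.arctan2(R[1,1],R[0,1])),'tilt',R[:,2],'gap',o['finger_gap'],'F',o['force'])
print('tool shift',R.T@(t-o['ee_pos']))
E
python3 d.py .53 .029 .21
```

```text
t 0.3 pos [0.2518 0.5719 0.2311] yaw 66.23323741953932 tilt [-0.0001 -0.0003 -1.    ] gap 1.0003641665549114 F [-0.2872 -0.6988  0.5847]
tool shift [-0.4734 -0.3848  0.0212]invalid input
```

```bash
python3 -m crank '[{"tx":-0.04,"ty":-0.03,"tz":0,"twist":7,"claw":1},{"tx":-0.07,"ty":-0.055,"tz":0,"twist":14,"claw":1},{"tx":-0.1,"ty":-0.08,"tz":0,"twist":21,"claw":1},{"tx":-0.13,"ty":-0.105,"tz":0,"twist":28,"claw":1},{"tx":-0.16,"ty":-0.13,"tz":0,"twist":35,"claw":1},{"tx":-0.19,"ty":-0.155,"tz":0,"twist":42,"claw":1},{"tx":-0.22,"ty":-0.18,"tz":0,"twist":49,"claw":1},{"tx":-0.25,"ty":-0.2,"tz":0,"twist":55.3,"claw":1},{"tx":-0.27,"ty":-0.22,"tz":0,"twist":55.3,"claw":1},{"tx":-0.27,"ty":-0.22,"tz":0,"twist":55.3,"claw":1}]' 40
python3 d.py .53 .029 .21
```

```text
clock: 1.13
ee_pos: [0.4132, 0.256, 0.2317]
ee_rot: [0.001, 0.64, 0.768, 0.0]
force: [0.5, -0.2, 0.6]
finger_gap: 0.997
t 1.1333 pos [0.4132 0.256  0.2317] yaw 10.433840760680509 tilt [ 0.0011 -0.0007 -1.    ] gap 0.9971485963178486 F [ 0.4611 -0.1649  0.5775]
tool shift [-0.2444  0.0738  0.022 ]
```

```bash
python3 -m crank '[{"tx":-0.035,"ty":0.01,"tz":0,"twist":0,"claw":1},{"tx":-0.07,"ty":0.02,"tz":0,"twist":0,"claw":1},{"tx":-0.11,"ty":0.03,"tz":0,"twist":0,"claw":1},{"tx":-0.15,"ty":0.045,"tz":0,"twist":0,"claw":1},{"tx":-0.19,"ty":0.055,"tz":0,"twist":0,"claw":1},{"tx":-0.225,"ty":0.065,"tz":0,"twist":0,"claw":1},{"tx":-0.244,"ty":0.074,"tz":0,"twist":0,"claw":1},{"tx":-0.244,"ty":0.074,"tz":0,"twist":0,"claw":1},{"tx":-0.244,"ty":0.074,"tz":0,"twist":0,"claw":1}]' 40
python3 d.py .53 .029 .08; python3 -c "
from h import *
shot('wrist','w1.png')"
```

```text
clock: 1.88
ee_pos: [0.5295, 0.0355, 0.2312]
ee_rot: [-0.0, 0.637, 0.771, -0.0]
force: [-0.7, 0.1, -0.1]
finger_gap: 1.001
t 1.8833 pos [0.5295 0.0355 0.2312] yaw 10.816488593776937 tilt [-0.0002 -0.0002 -1.    ] gap 1.0014982508066441 F [-0.6977  0.1294 -0.0748]
tool shift [-0.0064 -0.0007  0.1512]
```

View pics/w1.png

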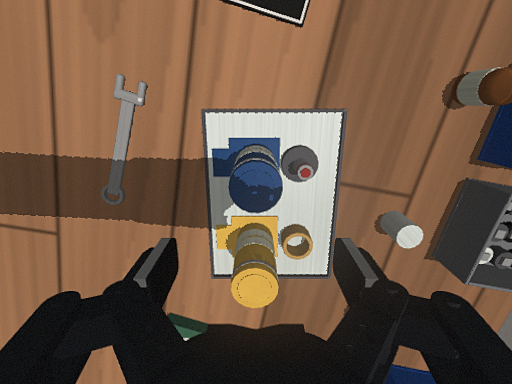

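```bash
cat > w.py <<'E'
from h import *
np.set_printoptions(precision=4,suppress=True)
def lastpose():
    o=monitor.get_obs(); return o['ee_pos'],o['ee_rot']
E
python3 - <<'E'
from w import *
r=optics.grab_frame('wrist');p=lastpose()
print(unproj(r,[(255.5,187.5),(255,286.5),(306,173.5),(297,241)],[.122,.122,.06,.034],p))
print('plate corners b',unproj(r,[(229,138),(279,138)],.007,p))
print('tray corners',unproj(r,[(202,110),(346,109),(327,276),(213,278)],.01,p))
E
python3 -c "
import cv2
a=cv2.imread('pics/w1.png');cv2.imwrite('pics/w1c.png',cv2.resize(a[100:310,190:360],None,fx=2.8,fy=2.8,interpolation=cv2.INTER_CUBIC))"
```

```text
[[ 0.5295  0.0351  0.122 ]
 [ 0.5511 -0.0791  0.122 ]
 [ 0.5899  0.0443  0.06  ]
 [ 0.6082 -0.0603  0.034 ]]
plate corners b [[0.4882 0.0606 0.007 ]
 [0.5546 0.0734 0.007 ]]
tray corners [[ 0.4483  0.0899  0.01  ]
 [ 0.6313  0.1265  0.01  ]
 [ 0.6763 -0.1243  0.01  ]
 [ 0.4991 -0.1625  0.01  ]]
```

View pics/w1c.png

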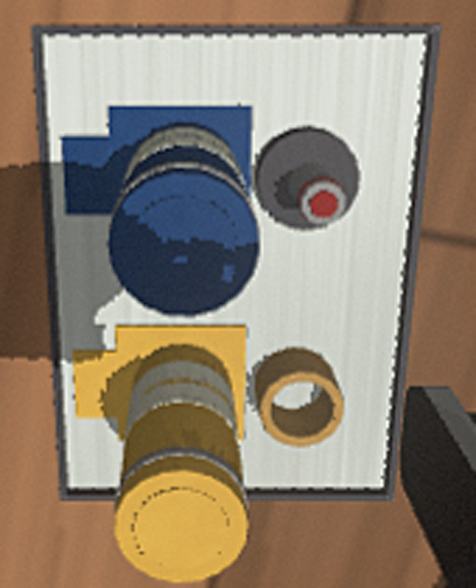

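```bash
python3 - <<'E'
from w import *
print(monitor.get_obs()['qvel'],monitor.get_obs()['joints']);p=lastpose();print(p)
r=shot('wrist','w2.png')
b=cv2.imread('pics/w2.png').astype(int);print(lastpose()[0])
print(abs(b-cv2.imread('pics/w1.png').astype(int)).mean())
cv2.imwrite('pics/w2c.png',cv2.resize(b[100:310,190:360].astype(np.uint8),None,fx=2.8,fy=2.8,interpolation=cv2.INTER_CUBIC))
cc=lambda L:[(190+u/2.8-.32,100+v/2.8-.32) for u,v in L]
print(unproj(r,cc([(184,240),(182,525),(323,203),(299,408),]),[.122,.122,.06,.034],p))
print('plate corners b',unproj(r,cc([(109,107),(251,107)]),.007,p))
print('plate corners y',unproj(r,cc([(116,325),(246,325)]),.007,p))
print('tray',unproj(r,cc([(34,25),(438,25),(392,500),(62,500)]),.01,p))
E
```

```text
[-0.0116 -0.0072 -0.0093  0.0024  0.0018 -0.0013  0.0012] [-0.5991  0.1196  0.4831  1.7351 -0.058   1.3013  0.0888]
(array([0.5289, 0.0375, 0.2311]), array([-0.0003,  0.636 ,  0.7717,  0.    ]))
[0.5289 0.0378 0.2312]
5.411370171440972
[[ 0.529   0.0372  0.122 ]
 [ 0.551  -0.08    0.122 ]
 [ 0.5883  0.0456  0.06  ]
 [ 0.6091 -0.0673  0.034 ]]
plate corners b [[0.4877 0.0606 0.007 ]
 [0.555  0.0737 0.007 ]]
plate corners y [[ 0.5097 -0.052   0.007 ]
 [ 0.5774 -0.0389  0.007 ]]
tray [[ 0.4478  0.0915  0.01  ]
 [ 0.6313  0.127   0.01  ]
 [ 0.6816 -0.1275  0.01  ]
 [ 0.4973 -0.1634  0.01  ]]
```

View pics/w2c.png

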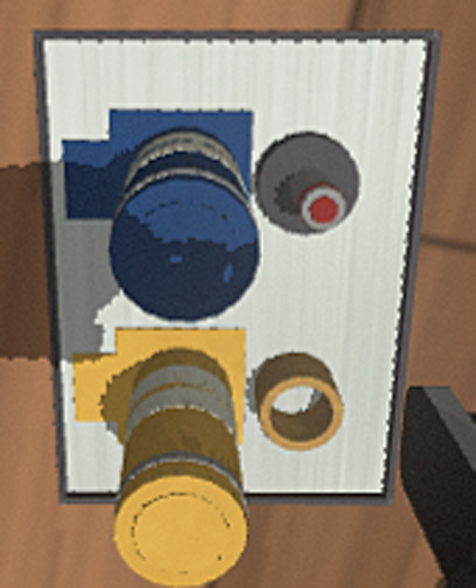

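```bash
python3 - <<'E'
from w import *
p=lastpose();print(p,monitor.get_obs()['clock'])
r=shot('wrist','w3.png')
cc=lambda L:[(190+u/2.8-.32,100+v/2.8-.32) for u,v in L]
print(unproj(r,cc([(184,245),(181,529),(323,208),(300,413),]),[.122,.122,.06,.034],p))
print('plate corners b',unproj(r,cc([(109,111),(252,111)]),.007,p))
print('plate corners y',unproj(r,cc([(116,329),(246,329)]),.007,p))
print('tray',unproj(r,cc([(34,31),(438,31),(392,500),(62,502)]),.01,p))
E
```

```text
(array([0.5289, 0.0378, 0.2312]), array([-0.0003,  0.6357,  0.7719,  0.0001])) 2.0333
[[ 0.5293  0.0356  0.122 ]
 [ 0.551  -0.0817  0.122 ]
 [ 0.5889  0.0438  0.06  ]
 [ 0.6104 -0.0697  0.034 ]]
plate corners b [[0.4879 0.0589 0.007 ]
 [0.5559 0.0722 0.007 ]]
plate corners y [[ 0.5101 -0.054   0.007 ]
 [ 0.5779 -0.0408  0.007 ]]
tray [[ 0.4481  0.0891  0.01  ]
 [ 0.632   0.1248  0.01  ]
 [ 0.6817 -0.1272  0.01  ]
 [ 0.4977 -0.1645  0.01  ]]
```

```bash
python3 d.py .5295 .0325 .075; python3 -m crank '[{"tx":-0.005,"ty":0,"tz":0.03,"twist":0,"claw":1},{"tx":-0.005,"ty":0,"tz":0.06,"twist":0,"claw":1},{"tx":-0.005,"ty":0,"tz":0.09,"twist":0,"claw":1},{"tx":-0.005,"ty":0,"tz":0.12,"twist":0,"claw":1},{"tx":-0.005,"ty":0,"tz":0.145,"twist":0,"claw":1},{"tx":-0.005,"ty":0,"tz":0.156,"twist":0,"claw":1},{"tx":-0.005,"ty":0,"tz":0.156,"twist":0,"claw":1},{"tx":-0.005,"ty":0,"tz":0.156,"twist":0,"claw":1}]' 40
python3 d.py .53 .029 .08; python3 -c "
from h import *
shot('wrist','w4.png');shot('scene','s4.png')"
```

```text
t 2.0833 pos [0.5289 0.0378 0.2313] yaw 11.064610607923596 tilt [-0.0002  0.0005 -1.    ] gap 0.9965517374720398 F [-0.5402  1.28   -0.1376]
tool shift [-0.0054 -0.0004  0.1563]
clock: 2.75
ee_pos: [0.5304, 0.032, 0.076]
ee_rot: [0.0, 0.636, 0.772, 0.0]
force: [0.3, -0.4, 0.5]
finger_gap: 0.999
t 2.75 pos [0.5304 0.032  0.076 ] yaw 10.979906652391483 tilt [ 0.0001  0.0001 -1.    ] gap 0.9993720701218632 F [ 0.3253 -0.4308  0.4961]
tool shift [-0.0028 -0.001  -0.004 ]
```

View pics/w4.png

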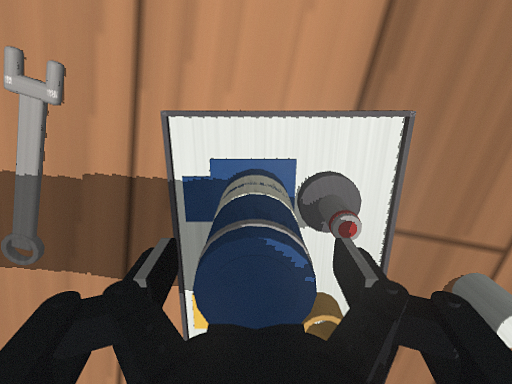

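View pics/s4.png

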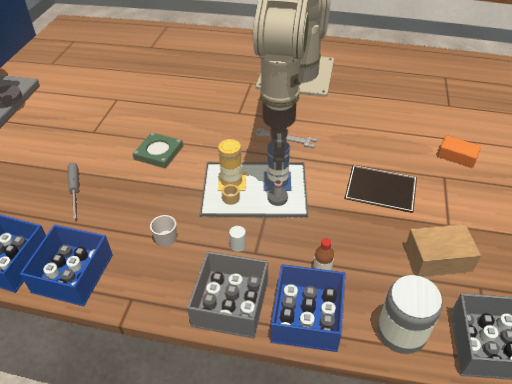

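```bash
python3 - <<'E'
from w import *
p=lastpose()
r=optics.grab_frame('wrist')
print(p[0],unproj(r,[(255.5,282)],.122,p))
E
python3 -m crank '[{"tx":0,"ty":0,"tz":0,"twist":0,"claw":0},{"tx":0,"ty":0,"tz":0,"twist":0,"claw":0},{"tx":0,"ty":0,"tz":0,"twist":0,"claw":0},{"tx":0,"ty":0,"tz":0,"twist":0,"claw":0},{"tx":0,"ty":0,"tz":0,"twist":0,"claw":0},{"tx":0,"ty":0,"tz":0,"twist":0,"claw":0},{"tx":0,"ty":0,"tz":0,"twist":0,"claw":0},{"tx":0,"ty":0,"tz":0,"twist":0,"claw":0}]' 50
```

```text
[0.5313 0.0318 0.0771] [[0.5302 0.0367 0.122 ]]
clock: 3.57
ee_pos: [0.5305, 0.0315, 0.0762]
ee_rot: [0.0, 0.637, 0.771, 0.0]
force: [-3.7, 0.5, 7.7]
finger_gap: 0.616
```

```bash
python3 -m crank '[{"tx":0,"ty":0,"tz":-0.01,"twist":0,"claw":0},{"tx":0,"ty":0,"tz":-0.03,"twist":0,"claw":0},{"tx":0,"ty":0,"tz":-0.05,"twist":0,"claw":0},{"tx":0,"ty":0,"tz":-0.07,"twist":0,"claw":0},{"tx":0,"ty":0,"tz":-0.08,"twist":0,"claw":0},{"tx":0,"ty":0,"tz":-0.08,"twist":0,"claw":0},{"tx":0,"ty":0,"tz":-0.08,"twist":0,"claw":0}]'; python3 d.py .5005 .335 .16;  python3 -c "
from h import *
shot('scene','s5.png')"
```

```text
clock: 4.15
ee_pos: [0.5301, 0.0315, 0.1551]
ee_rot: [-0.0, 0.636, 0.771, 0.0]
force: [-0.4, 0.0, -4.1]
finger_gap: 0.617
t 4.15 pos [0.5301 0.0315 0.1551] yaw 10.94434621036917 tilt [ 0.0003  0.0004 -1.    ] gap 0.6169493294733608 F [-0.3737  0.0321 -4.1306]
tool shift [ 0.3036  0.0285 -0.0047]
```

View pics/s5.png

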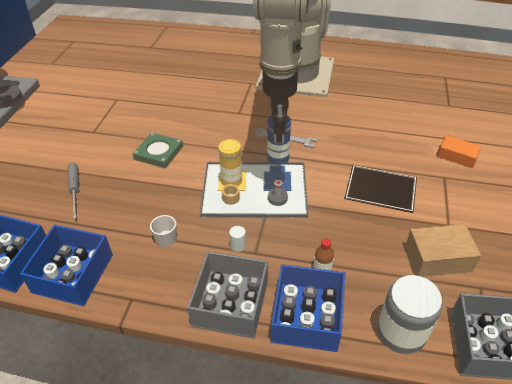

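```bash
python3 -m crank '[{"tx":0.015,"ty":0.001,"tz":0,"twist":0,"claw":0},{"tx":0.045,"ty":0.004,"tz":0,"twist":0,"claw":0},{"tx":0.08,"ty":0.008,"tz":0,"twist":0,"claw":0},{"tx":0.12,"ty":0.011,"tz":0,"twist":0,"claw":0},{"tx":0.16,"ty":0.015,"tz":0,"twist":0,"claw":0},{"tx":0.2,"ty":0.019,"tz":0,"twist":0,"claw":0},{"tx":0.24,"ty":0.023,"tz":0,"twist":0,"claw":0},{"tx":0.275,"ty":0.026,"tz":0,"twist":0,"claw":0},{"tx":0.295,"ty":0.028,"tz":0,"twist":0,"claw":0},{"tx":0.303,"ty":0.0285,"tz":0,"twist":0,"claw":0}]'; python3 -m crank '[{"tx":0,"ty":0,"tz":0,"twist":0,"claw":0},{"tx":0,"ty":0,"tz":0.02,"twist":0,"claw":0},{"tx":0,"ty":0,"tz":0.045,"twist":0,"claw":0},{"tx":0,"ty":0,"tz":0.065,"twist":0,"claw":0},{"tx":0,"ty":0,"tz":0.07,"twist":0,"claw":0},{"tx":0,"ty":0,"tz":0.07,"twist":0,"claw":0},{"tx":0,"ty":0,"tz":0.07,"twist":0,"claw":0}]'; python3 d.py .5005 .335 .073;  python3 -c "
from h import *
shot('scene','s6.png')"
```

```text
clock: 5.03
ee_pos: [0.4982, 0.3385, 0.1531]
ee_rot: [-0.001, 0.634, 0.773, -0.001]
force: [-0.4, -0.1, -4.0]
finger_gap: 0.616
clock: 5.62
ee_pos: [0.5014, 0.3333, 0.0859]
ee_rot: [0.0, 0.637, 0.771, -0.0]
force: [0.2, 0.2, -1.5]
finger_gap: 0.618
t 5.6167 pos [0.5014 0.3333 0.0859] yaw 10.852527226628082 tilt [ 0.0003 -0.0003 -1.    ] gap 0.6180024300918128 F [ 0.1617  0.2418 -1.5114]
tool shift [ 0.0018 -0.0005  0.0129]
```

View pics/s6.png

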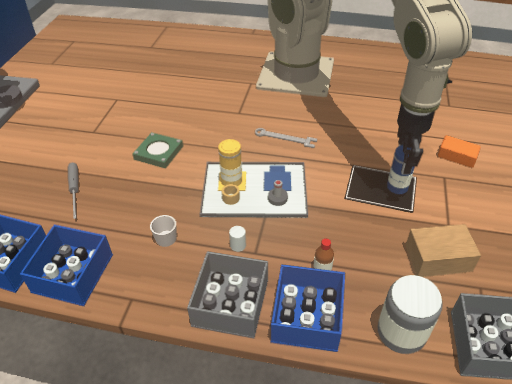

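```bash
python3 -m crank '[{"tx":0,"ty":0,"tz":0.004,"twist":0,"claw":0},{"tx":0,"ty":0,"tz":0.007,"twist":0,"claw":0},{"tx":0,"ty":0,"tz":0.009,"twist":0,"claw":0},{"tx":0,"ty":0,"tz":0.0105,"twist":0,"claw":0},{"tx":0,"ty":0,"tz":0.0105,"twist":0,"claw":0},{"tx":0,"ty":0,"tz":0.0105,"twist":0,"claw":0}]'; python3 d.py .5005 .335 .073
```

```text
clock: 6.17
ee_pos: [0.5007, 0.3343, 0.0748]
ee_rot: [-0.0, 0.636, 0.771, -0.0]
force: [-0.2, 0.4, -3.8]
finger_gap: 0.618
t 6.1667 pos [0.5007 0.3343 0.0748] yaw 10.940354111980938 tilt [-0.0001 -0.     -1.    ] gap 0.6180704100079797 F [-0.1988  0.38   -3.8165]
tool shift [ 0.0007 -0.      0.0018]
```

```bash
python3 -m crank '[{"tx":0,"ty":0,"tz":0.0015,"twist":0,"claw":0},{"tx":0,"ty":0,"tz":0.0025,"twist":0,"claw":0},{"tx":0,"ty":0,"tz":0.0025,"twist":0,"claw":0}]'; python3 d.py .5005 .335 .073;python3 -m crank '[{"tx":0,"ty":0,"tz":0.0025,"twist":0,"claw":0.7},{"tx":0,"ty":0,"tz":0.0025,"twist":0,"claw":0.85},{"tx":0,"ty":0,"tz":0.0025,"twist":0,"claw":1},{"tx":0,"ty":0,"tz":0.0025,"twist":0,"claw":1},{"tx":0,"ty":0,"tz":0.0025,"twist":0,"claw":1},{"tx":0,"ty":0,"tz":0.0025,"twist":0,"claw":1}]'; python3 d.py .5005 .335 .073
```

```text
clock: 6.42
ee_pos: [0.501, 0.3346, 0.0734]
ee_rot: [-0.0, 0.637, 0.771, 0.0]
force: [-2.1, -1.7, 4.9]
finger_gap: 0.622
t 6.4167 pos [0.501  0.3346 0.0734] yaw 10.932656447024115 tilt [ 0.0004  0.0008 -1.    ] gap 0.6217986863298621 F [-2.0609 -1.6791  4.8518]
tool shift [ 0.0005 -0.0004  0.0004]
clock: 6.92
ee_pos: [0.5008, 0.3344, 0.0699]
ee_rot: [-0.0, 0.637, 0.771, 0.0]
force: [0.5, 0.1, -0.2]
finger_gap: 1.001
t 6.9167 pos [0.5008 0.3344 0.0699] yaw 10.936257408563248 tilt [ 0.0001  0.0002 -1.    ] gap 1.0014846528671815 F [ 0.5158  0.1468 -0.1842]
tool shift [ 0.0006 -0.0002 -0.0031]
```

```bash
python3 -m crank '[{"tx":0,"ty":0,"tz":-0.03,"twist":0,"claw":1},{"tx":0,"ty":0,"tz":-0.07,"twist":0,"claw":1},{"tx":0,"ty":0,"tz":-0.11,"twist":0,"claw":1},{"tx":0,"ty":0,"tz":-0.13,"twist":0,"claw":1},{"tx":0,"ty":0,"tz":-0.13,"twist":0,"claw":1},{"tx":0,"ty":0,"tz":-0.13,"twist":0,"claw":1}]'; python3 d.py .5515 -.083 .2
python3 - <<'E'
from w import *
p=lastpose(); print(p[0]); r=shot('wrist','w7.png')
E
```

```text
clock: 7.42
ee_pos: [0.5013, 0.3347, 0.2012]
ee_rot: [0.0, 0.637, 0.771, 0.001]
force: [0.0, 0.0, -0.1]
finger_gap: 0.998
t 7.4167 pos [0.5013 0.3347 0.2012] yaw 10.934382568780201 tilt [ 0.002  0.002 -1.   ] gap 0.9978364634536939 F [ 0.0095  0.0227 -0.0545]
tool shift [-0.4197 -0.0299  0.0004]
[0.5013 0.3347 0.2012]
```

View pics/w7.png

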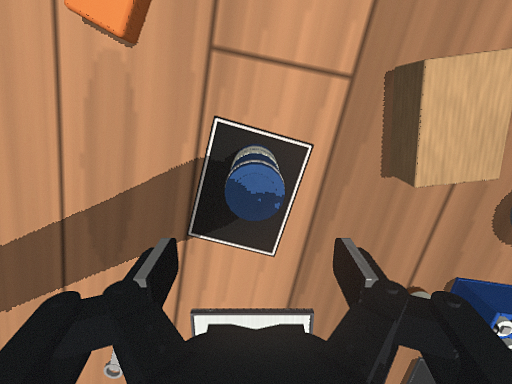

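```bash
python3 - <<'E'
from w import *
p=lastpose(); r=optics.grab_frame('wrist'); 
m=unproj(r,[(215,116),(313,146),(274,256),(189,235)],.004,p);print(m,m.mean(0),unproj(r,[(255,193)],.119,p))
E
python3 -m crank '[{"tx":-0.025,"ty":-0.002,"tz":0,"twist":0,"claw":1},{"tx":-0.065,"ty":-0.005,"tz":0,"twist":0,"claw":1},{"tx":-0.105,"ty":-0.008,"tz":0,"twist":0,"claw":1},{"tx":-0.145,"ty":-0.01,"tz":0,"twist":0,"claw":1},{"tx":-0.185,"ty":-0.013,"tz":0,"twist":0,"claw":1},{"tx":-0.225,"ty":-0.016,"tz":0,"twist":0,"claw":1},{"tx":-0.265,"ty":-0.019,"tz":0,"twist":0,"claw":1},{"tx":-0.305,"ty":-0.022,"tz":0,"twist":0,"claw":1},{"tx":-0.345,"ty":-0.025,"tz":0,"twist":0,"claw":1},{"tx":-0.375,"ty":-0.027,"tz":0,"twist":0,"claw":1}]'; python3 -m crank '[{"tx":-0.03,"ty":-0.002,"tz":0,"twist":0,"claw":1},{"tx":-0.045,"ty":-0.003,"tz":0,"twist":0,"claw":1},{"tx":-0.045,"ty":-0.003,"tz":0,"twist":0,"claw":1},{"tx":-0.045,"ty":-0.003,"tz":0,"twist":0,"claw":1},{"tx":-0.045,"ty":-0.003,"tz":0,"twist":0,"claw":1},{"tx":-0.045,"ty":-0.003,"tz":0,"twist":0,"claw":1}]'
python3 d.py .5515 -.083 .075
python3 - <<'E'
from w import *
p=lastpose(); print(p[0]); r=shot('wrist','w8.png')
E
```

```text
[[0.441  0.3846 0.004 ]
 [0.5673 0.3718 0.004 ]
 [0.5525 0.2072 0.004 ]
 [0.4285 0.2178 0.004 ]] [0.4973 0.2954 0.004 ] [[0.4999 0.336  0.119 ]]
clock: 8.35
ee_pos: [0.5443, -0.0428, 0.1986]
ee_rot: [-0.0, 0.638, 0.77, -0.001]
force: [-0.4, 0.5, -0.1]
finger_gap: 1.002
clock: 8.85
ee_pos: [0.5507, -0.0821, 0.1992]
ee_rot: [-0.001, 0.636, 0.772, -0.0]
force: [-0.9, 1.1, 0.7]
finger_gap: 0.998
t 8.85 pos [ 0.5507 -0.0821  0.1992] yaw 11.056582254030921 tilt [-0.001   0.0004 -1.    ] gap 0.9984129361981606 F [-0.8846  1.0764  0.6855]
tool shift [-0.0011  0.0007  0.1242]
[ 0.5507 -0.0821  0.1992]
```

View pics/w8.png

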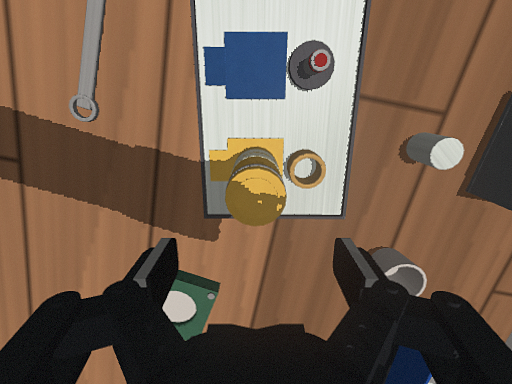

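```bash
python3 - <<'E'
from w import *
p=lastpose(); r=optics.grab_frame('wrist'); 
m=unproj(r,[(224.5,32),(288,32),(286,99),(226,99.5)],.007,p);print('bplate',m,m.mean(0));print(unproj(r,[(255,195.5),(320,60),(307,170)],[.122,.06,.034],p), unproj(r,[(227,139),(283,138)],.007,p))
E
python3 -m crank '[{"tx":-0.001,"ty":0,"tz":0.03,"twist":0,"claw":1},{"tx":-0.001,"ty":0,"tz":0.06,"twist":0,"claw":1},{"tx":-0.001,"ty":0,"tz":0.09,"twist":0,"claw":1},{"tx":-0.001,"ty":0,"tz":0.115,"twist":0,"claw":1},{"tx":-0.001,"ty":0,"tz":0.124,"twist":0,"claw":1},{"tx":-0.001,"ty":0,"tz":0.124,"twist":0,"claw":1},{"tx":-0.001,"ty":0,"tz":0.124,"twist":0,"claw":1}]'; python3 d.py .5515 -.083 .075
```

```text
bplate [[ 0.4889  0.0583  0.007 ]
 [ 0.5573  0.0716  0.007 ]
 [ 0.571   0.0036  0.007 ]
 [ 0.5015 -0.0105  0.007 ]] [0.5297 0.0307 0.007 ]
[[ 0.5503 -0.0817  0.122 ]
 [ 0.5891  0.0427  0.06  ]
 [ 0.6104 -0.0697  0.034 ]] [[ 0.51   -0.0561  0.007 ]
 [ 0.5777 -0.0416  0.007 ]]
clock: 9.53
ee_pos: [0.5515, -0.0845, 0.0766]
ee_rot: [0.0, 0.636, 0.771, 0.0]
force: [-0.4, -0.6, 1.2]
finger_gap: 0.997
t 9.5333 pos [ 0.5515 -0.0845  0.0766] yaw 10.955732649477282 tilt [ 0.0004 -0.0001 -1.    ] gap 0.9973401669262053 F [-0.4464 -0.5788  1.1553]
tool shift [0.0015 0.0003 0.0016]
```

```bash
python3 -m crank '[{"tx":0,"ty":0,"tz":0,"twist":0,"claw":0},{"tx":0,"ty":0,"tz":0,"twist":0,"claw":0},{"tx":0,"ty":0,"tz":0,"twist":0,"claw":0},{"tx":0,"ty":0,"tz":0,"twist":0,"claw":0},{"tx":0,"ty":0,"tz":0,"twist":0,"claw":0},{"tx":0,"ty":0,"tz":0,"twist":0,"claw":0},{"tx":0,"ty":0,"tz":0,"twist":0,"claw":0},{"tx":0,"ty":0,"tz":0,"twist":0,"claw":0}]' 50;  python3 d.py .5515 -.083 .075; python3 -m crank '[{"tx":0,"ty":0,"tz":-0.01,"twist":0,"claw":0},{"tx":0,"ty":0,"tz":-0.03,"twist":0,"claw":0},{"tx":0,"ty":0,"tz":-0.05,"twist":0,"claw":0},{"tx":0,"ty":0,"tz":-0.07,"twist":0,"claw":0},{"tx":0,"ty":0,"tz":-0.08,"twist":0,"claw":0},{"tx":0,"ty":0,"tz":-0.08,"twist":0,"claw":0},{"tx":0,"ty":0,"tz":-0.08,"twist":0,"claw":0}]'; python3 d.py .493 .251 .16
```

```text
clock: 10.2
ee_pos: [0.5519, -0.0847, 0.0774]
ee_rot: [0.001, 0.637, 0.771, 0.001]
force: [-2.6, 0.9, 8.0]
finger_gap: 0.618
t 10.2 pos [ 0.5519 -0.0847  0.0774] yaw 10.931293051450398 tilt [ 0.0021  0.0006 -1.    ] gap 0.617557681009304 F [-2.5894  0.9068  8.0452]
tool shift [ 0.0018 -0.0001  0.0024]
clock: 10.78
ee_pos: [0.5511, -0.0845, 0.1558]
ee_rot: [0.0, 0.636, 0.771, 0.0]
force: [0.2, 0.9, -2.5]
finger_gap: 0.615
t 10.7833 pos [ 0.5511 -0.0845  0.1558] yaw 10.946279100339043 tilt [ 0.0006  0.0005 -1.    ] gap 0.6152654577795781 F [ 0.2353  0.9184 -2.4717]
tool shift [ 0.3405  0.0067 -0.0041]
```

```bash
python3 -m crank '[{"tx":0.015,"ty":0,"tz":0,"twist":0,"claw":0},{"tx":0.045,"ty":0.001,"tz":0,"twist":0,"claw":0},{"tx":0.08,"ty":0.002,"tz":0,"twist":0,"claw":0},{"tx":0.12,"ty":0.003,"tz":0,"twist":0,"claw":0},{"tx":0.16,"ty":0.004,"tz":0,"twist":0,"claw":0},{"tx":0.2,"ty":0.004,"tz":0,"twist":0,"claw":0},{"tx":0.24,"ty":0.005,"tz":0,"twist":0,"claw":0},{"tx":0.28,"ty":0.006,"tz":0,"twist":0,"claw":0},{"tx":0.315,"ty":0.006,"tz":0,"twist":0,"claw":0},{"tx":0.335,"ty":0.007,"tz":0,"twist":0,"claw":0}]'; python3 -m crank '[{"tx":0.005,"ty":0,"tz":0,"twist":0,"claw":0},{"tx":0.005,"ty":0,"tz":0.02,"twist":0,"claw":0},{"tx":0.005,"ty":0,"tz":0.045,"twist":0,"claw":0},{"tx":0.005,"ty":0,"tz":0.065,"twist":0,"claw":0},{"tx":0.005,"ty":0,"tz":0.075,"twist":0,"claw":0},{"tx":0.005,"ty":0,"tz":0.079,"twist":0,"claw":0},{"tx":0.005,"ty":0,"tz":0.079,"twist":0,"claw":0},{"tx":0.005,"ty":0,"tz":0.079,"twist":0,"claw":0}]'; python3 d.py .493 .251 .073;  python3 -c "
from h import *
shot('scene','s9.png')"
```

```text
clock: 11.62
ee_pos: [0.4917, 0.2502, 0.154]
ee_rot: [-0.001, 0.635, 0.773, -0.001]
force: [-0.3, 0.9, -3.3]
finger_gap: 0.617
clock: 12.28
ee_pos: [0.4939, 0.2503, 0.0772]
ee_rot: [0.0, 0.637, 0.771, 0.0]
force: [-0.2, 1.0, -3.8]
finger_gap: 0.616
t 12.2833 pos [0.4939 0.2503 0.0772] yaw 10.906290391705495 tilt [ 0.0005  0.0002 -1.    ] gap 0.6159208667829018 F [-0.2242  0.9988 -3.7793]
tool shift [ 0.0009 -0.0008  0.0042]
```

View pics/s9.png

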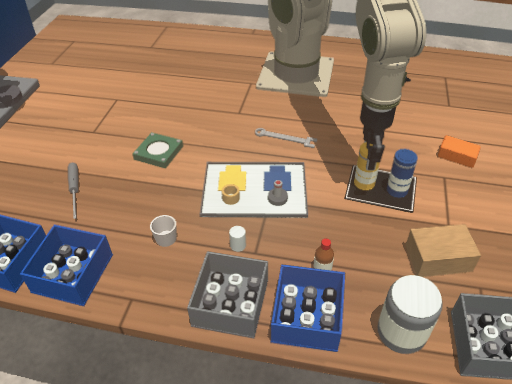

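```bash
python3 -m crank '[{"tx":0,"ty":0,"tz":0.0015,"twist":0,"claw":0},{"tx":0,"ty":0,"tz":0.003,"twist":0,"claw":0},{"tx":0,"ty":0,"tz":0.004,"twist":0,"claw":0},{"tx":0,"ty":0,"tz":0.004,"twist":0,"claw":0},{"tx":0,"ty":0,"tz":0.004,"twist":0,"claw":0}]'; python3 d.py .493 .251 .073
```

```text
clock: 12.75
ee_pos: [0.494, 0.2508, 0.0744]
ee_rot: [-0.0, 0.637, 0.771, 0.001]
force: [-5.3, -2.6, 10.5]
finger_gap: 0.617
t 12.75 pos [0.494  0.2508 0.0744] yaw 10.929807915131516 tilt [ 0.001   0.0014 -1.    ] gap 0.6166039432138531 F [-5.2854 -2.5889 10.4963]
tool shift [ 0.0004 -0.001   0.0014]
```

Contact made; release and rise.

```bash
python3 -m crank '[{"tx":0,"ty":0,"tz":0,"twist":0,"claw":0.7},{"tx":0,"ty":0,"tz":0,"twist":0,"claw":0.85},{"tx":0,"ty":0,"tz":0,"twist":0,"claw":1},{"tx":0,"ty":0,"tz":0,"twist":0,"claw":1},{"tx":0,"ty":0,"tz":0,"twist":0,"claw":1},{"tx":0,"ty":0,"tz":-0.03,"twist":0,"claw":1},{"tx":0,"ty":0,"tz":-0.07,"twist":0,"claw":1},{"tx":0,"ty":0,"tz":-0.11,"twist":0,"claw":1},{"tx":0,"ty":0,"tz":-0.12,"twist":0,"claw":1},{"tx":0,"ty":0,"tz":-0.12,"twist":0,"claw":1}]'; python3 d.py .59 .0425 .19
python3 - <<'E'
from w import *
p=lastpose(); print(p[0]); r=shot('wrist','w10.png')
E
```

```text
clock: 13.58
ee_pos: [0.4953, 0.2514, 0.1967]
ee_rot: [0.001, 0.637, 0.771, 0.003]
force: [-0.5, 0.2, -0.5]
finger_gap: 0.992
t 13.5833 pos [0.4953 0.2514 0.1967] yaw 10.925567363313348 tilt [ 0.0053  0.0042 -1.    ] gap 0.9924159168691259 F [-0.4908  0.1606 -0.5319]
tool shift [-0.2231  0.0533  0.0064]
[0.4953 0.2514 0.1967]
```

View pics/w10.png

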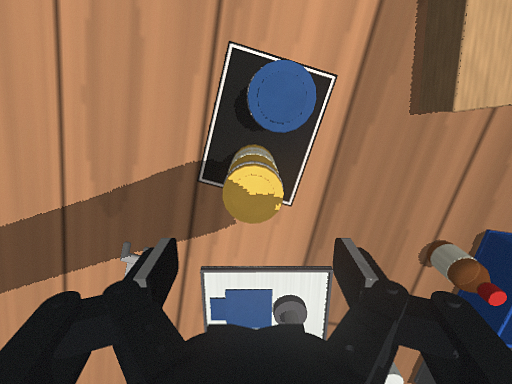

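```bash
python3 -m crank '[{"tx":-0.025,"ty":0.006,"tz":0,"twist":0,"claw":1},{"tx":-0.06,"ty":0.014,"tz":0,"twist":0,"claw":1},{"tx":-0.095,"ty":0.023,"tz":0,"twist":0,"claw":1},{"tx":-0.135,"ty":0.032,"tz":0,"twist":0,"claw":1},{"tx":-0.17,"ty":0.041,"tz":0,"twist":0,"claw":1},{"tx":-0.205,"ty":0.049,"tz":0,"twist":0,"claw":1},{"tx":-0.223,"ty":0.053,"tz":0,"twist":0,"claw":1},{"tx":-0.223,"ty":0.053,"tz":0,"twist":0,"claw":1},{"tx":-0.223,"ty":0.053,"tz":0,"twist":0,"claw":1},{"tx":-0.223,"ty":0.053,"tz":0,"twist":0,"claw":1}]'; python3 -m crank '[{"tx":0,"ty":0,"tz":0.04,"twist":0,"claw":1},{"tx":0,"ty":0,"tz":0.07,"twist":0,"claw":1},{"tx":0,"ty":0,"tz":0.07,"twist":0,"claw":1},{"tx":0,"ty":0,"tz":0.07,"twist":0,"claw":1},{"tx":0,"ty":0,"tz":0.07,"twist":0,"claw":1}]';  python3 d.py .59 .0425 .025
python3 - <<'E'
from w import *
p=lastpose(); print(p[0]); r=shot('wrist','w11.png')
E
```

```text
clock: 14.47
ee_pos: [0.5871, 0.0426, 0.1915]
ee_rot: [-0.001, 0.636, 0.772, -0.001]
force: [-0.3, 0.9, -0.4]
finger_gap: 0.998
clock: 14.88
ee_pos: [0.5884, 0.0424, 0.1244]
ee_rot: [0.0, 0.636, 0.772, 0.001]
force: [-0.0, 0.2, -0.2]
finger_gap: 1.003
t 14.8833 pos [0.5884 0.0424 0.1244] yaw 10.998069849875534 tilt [ 0.0014  0.0005 -1.    ] gap 1.0027756418799594 F [-0.0085  0.1553 -0.2363]
tool shift [-0.0002  0.0014  0.0994]
[0.5884 0.0424 0.1244]
```

View pics/w11.png

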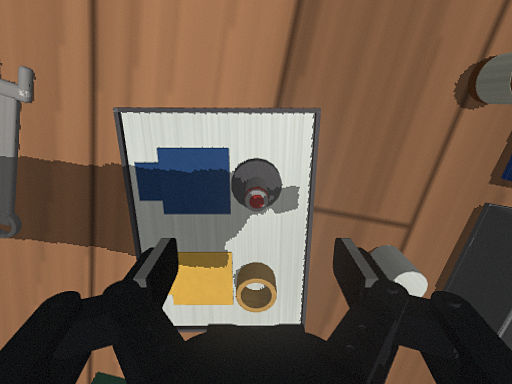

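```bash
python3 - <<'E'
from w import *
p=lastpose(); r=optics.grab_frame('wrist'); print(p[0])
print(unproj(r,[(257,201),(257,293.5),(411,285)],[.06,.034,.04],p))
m=unproj(r,[(157,148),(230,148),(230,213.5),(163,213.5)],.007,p);print('bplate',m,m.mean(0))
t=optics.grab_frame('top');print(unproj(t,[(326,131),(260,136),(181,126)],[.05,.04,.09]))
E
```

```text
[0.5889 0.0422 0.1249]
[[ 0.5903  0.0427  0.06  ]
 [ 0.6123 -0.0683  0.034 ]
 [ 0.7606 -0.0238  0.04  ]]
bplate [[ 0.4891  0.0586  0.007 ]
 [ 0.5584  0.072   0.007 ]
 [ 0.5695  0.0038  0.007 ]
 [ 0.5006 -0.0094  0.007 ]] [0.5294 0.0312 0.007 ]
[[ 0.7653 -0.1892  0.05  ]
 [ 0.7605 -0.0225  0.04  ]
 [ 0.774   0.168   0.09  ]]
```

```bash
python3 -m crank '[{"tx":0,"ty":0.001,"tz":0.025,"twist":0,"claw":1},{"tx":0,"ty":0.001,"tz":0.055,"twist":0,"claw":1},{"tx":0,"ty":0.001,"tz":0.08,"twist":0,"claw":1},{"tx":0,"ty":0.001,"tz":0.095,"twist":0,"claw":1},{"tx":0,"ty":0.001,"tz":0.098,"twist":0,"claw":1},{"tx":0,"ty":0.001,"tz":0.098,"twist":0,"claw":1},{"tx":0,"ty":0.001,"tz":0.098,"twist":0,"claw":1}]'; python3 d.py .5903 .0425 .026;  python3 -m crank '[{"tx":0,"ty":0,"tz":0,"twist":0,"claw":0},{"tx":0,"ty":0,"tz":0,"twist":0,"claw":0},{"tx":0,"ty":0,"tz":0,"twist":0,"claw":0},{"tx":0,"ty":0,"tz":0,"twist":0,"claw":0},{"tx":0,"ty":0,"tz":0,"twist":0,"claw":0},{"tx":0,"ty":0,"tz":0,"twist":0,"claw":0},{"tx":0,"ty":0,"tz":0,"twist":0,"claw":0},{"tx":0,"ty":0,"tz":0,"twist":0,"claw":0},{"tx":0,"ty":0,"tz":0,"twist":0,"claw":0},{"tx":0,"ty":0,"tz":0,"twist":0,"claw":0}]' 50;  python3 d.py .5903 .0425 .026
```

```text
clock: 15.62
ee_pos: [0.5899, 0.0418, 0.0264]
ee_rot: [0.001, 0.637, 0.771, 0.001]
force: [0.1, 1.1, 0.0]
finger_gap: 0.994
t 15.6167 pos [0.5899 0.0418 0.0264] yaw 10.930902182759532 tilt [ 0.0021  0.0005 -1.    ] gap 0.9943109684631065 F [0.0899 1.1219 0.0404]
tool shift [0.0006 0.0005 0.0004]
clock: 16.45
ee_pos: [0.589, 0.0418, 0.0251]
ee_rot: [0.0, 0.637, 0.771, 0.0]
force: [-1.1, -0.1, 6.1]
finger_gap: 0.216
t 16.45 pos [0.589  0.0418 0.0251] yaw 10.932400419158164 tilt [ 0.0003  0.0003 -1.    ] gap 0.21626162466712698 F [-1.1315 -0.0783  6.091 ]
tool shift [ 0.0004  0.0015 -0.0009]
```

```bash
python3 -m crank '[{"tx":0,"ty":0,"tz":-0.01,"twist":0,"claw":0},{"tx":0,"ty":0,"tz":-0.03,"twist":0,"claw":0},{"tx":0,"ty":0,"tz":-0.055,"twist":0,"claw":0},{"tx":0,"ty":0,"tz":-0.075,"twist":0,"claw":0},{"tx":0,"ty":0,"tz":-0.085,"twist":0,"claw":0},{"tx":0,"ty":0,"tz":-0.085,"twist":0,"claw":0},{"tx":0,"ty":0,"tz":-0.085,"twist":0,"claw":0}]'; python3 d.py .476 -.312 .11
python3 - <<'E'
from w import *
p=lastpose(); print(p[0]); r=shot('wrist','w12.png')
E
```

```text
clock: 17.03
ee_pos: [0.5885, 0.0418, 0.1094]
ee_rot: [-0.0, 0.636, 0.771, 0.0]
force: [-1.1, 0.1, -4.7]
finger_gap: 0.22
t 17.0333 pos [0.5885 0.0418 0.1094] yaw 10.942393138367578 tilt [-0.0003  0.0002 -1.    ] gap 0.21991261370312373 F [-1.0907  0.0713 -4.7066]
tool shift [-0.326  -0.1777 -0.0007]
[0.5885 0.0418 0.1094]
```

View pics/w12.png

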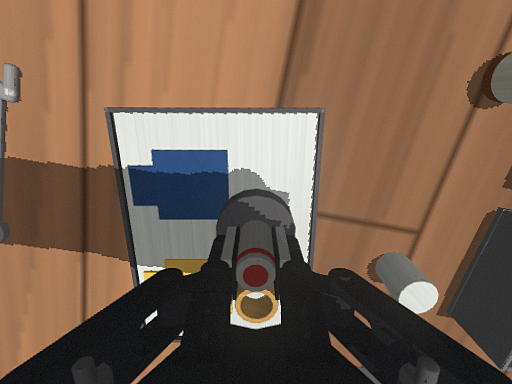

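```bash
python3 -m crank '[{"tx":-0.015,"ty":-0.007,"tz":0,"twist":0,"claw":0},{"tx":-0.045,"ty":-0.021,"tz":0,"twist":0,"claw":0},{"tx":-0.08,"ty":-0.038,"tz":0,"twist":0,"claw":0},{"tx":-0.115,"ty":-0.054,"tz":0,"twist":0,"claw":0},{"tx":-0.15,"ty":-0.071,"tz":0,"twist":0,"claw":0},{"tx":-0.185,"ty":-0.087,"tz":0,"twist":0,"claw":0},{"tx":-0.22,"ty":-0.104,"tz":0,"twist":0,"claw":0},{"tx":-0.255,"ty":-0.12,"tz":0,"twist":0,"claw":0},{"tx":-0.29,"ty":-0.137,"tz":0,"twist":0,"claw":0},{"tx":-0.325,"ty":-0.153,"tz":0,"twist":0,"claw":0}]';python3 -m crank '[{"tx":-0.035,"ty":-0.017,"tz":-0.02,"twist":0,"claw":0},{"tx":-0.065,"ty":-0.03,"tz":-0.04,"twist":0,"claw":0},{"tx":-0.085,"ty":-0.04,"tz":-0.05,"twist":0,"claw":0},{"tx":-0.085,"ty":-0.04,"tz":-0.05,"twist":0,"claw":0},{"tx":-0.085,"ty":-0.04,"tz":-0.05,"twist":0,"claw":0},{"tx":-0.085,"ty":-0.04,"tz":-0.05,"twist":0,"claw":0},{"tx":-0.085,"ty":-0.04,"tz":-0.05,"twist":0,"claw":0}]'; python3 d.py .476 -.312 .11
python3 - <<'E'
from w import *
p=lastpose(); print(p[0]); r=shot('wrist','w13.png')
E
```

```text
clock: 17.92
ee_pos: [0.4985, -0.3076, 0.1081]
ee_rot: [-0.001, 0.636, 0.771, -0.0]
force: [0.8, 0.3, -3.6]
finger_gap: 0.22
clock: 18.5
ee_pos: [0.4774, -0.3955, 0.1581]
ee_rot: [-0.001, 0.636, 0.772, 0.0]
force: [0.3, 0.8, -3.6]
finger_gap: 0.219
t 18.5 pos [ 0.4774 -0.3955  0.1581] yaw 11.045330173630456 tilt [-0.0018  0.002  -1.    ] gap 0.21890677116844884 F [ 0.2627  0.8498 -3.6422]
tool shift [0.0821 0.0147 0.0483]
[ 0.4774 -0.3955  0.1581]
```

View pics/w13.png

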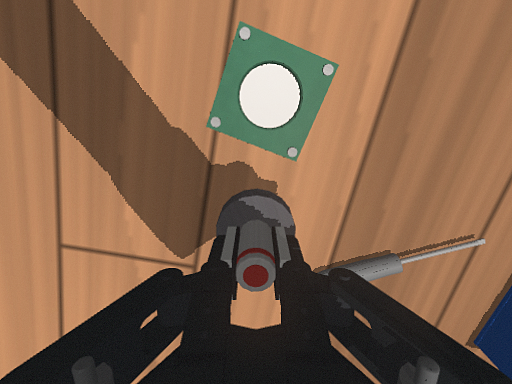

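```bash
python3 - <<'E'
from w import *
p=lastpose(); r=shot('wrist','w14.png'); print(p[0])
f=r['frame'].astype(int); g=f[50:140,225:315]
m=(g.min(2)>170); ys,xs=np.nonzero(m); print(xs.mean()+225,ys.mean()+50,len(xs))
b=unproj(r,[(245,34),(328,70),(292,152),(215,122)],.022,p);print(b.mean(0),unproj(r,[(xs.mean()+225,ys.mean()+50)],.014,p))
print('mark',unproj(r,[(256,275)],p[0][2]-.0251+.06,p))
E
python3 d.py .4755 -.3125 .11
```

```text
[ 0.4775 -0.3956  0.1584]
269.13687707641196 95.31029900332226 3010
[ 0.4757 -0.3121  0.022 ] [[ 0.475  -0.3106  0.014 ]]
mark [[ 0.4775 -0.3944  0.1933]]
t 18.6 pos [ 0.4775 -0.3959  0.1587] yaw 11.047024408169948 tilt [-0.0011  0.0013 -1.    ] gap 0.21795352500347395 F [-0.8773 -0.2148 -2.6335]
tool shift [0.0822 0.014  0.0489]
```

```bash
python3 -m crank '[{"tx":0.015,"ty":0.003,"tz":0,"twist":0,"claw":0},{"tx":0.045,"ty":0.008,"tz":0.01,"twist":0,"claw":0},{"tx":0.07,"ty":0.012,"tz":0.03,"twist":0,"claw":0},{"tx":0.082,"ty":0.014,"tz":0.055,"twist":0,"claw":0},{"tx":0.082,"ty":0.014,"tz":0.075,"twist":0,"claw":0},{"tx":0.082,"ty":0.014,"tz":0.085,"twist":0,"claw":0},{"tx":0.082,"ty":0.014,"tz":0.085,"twist":0,"claw":0},{"tx":0.082,"ty":0.014,"tz":0.085,"twist":0,"claw":0},{"tx":0.082,"ty":0.014,"tz":0.085,"twist":0,"claw":0}]'; python3 d.py .4755 -.312 .0355
python3 - <<'E'
from w import *
shot('scene','s14.png')
r=cv2.imread('pics/s14.png');cv2.imwrite('pics/s14c.png',cv2.resize(r[60:200,90:250],None,fx=4,fy=4))
E
```

```text
clock: 19.35
ee_pos: [0.4758, -0.3153, 0.076]
ee_rot: [0.001, 0.637, 0.771, 0.0]
force: [-0.7, -0.2, -3.5]
finger_gap: 0.219
t 19.35 pos [ 0.4758 -0.3153  0.076 ] yaw 10.888402759732553 tilt [ 0.0014 -0.0011 -1.    ] gap 0.21850792040612155 F [-0.6909 -0.1663 -3.4754]
tool shift [0.0034 0.0003 0.0405]
```

View pics/s14c.png

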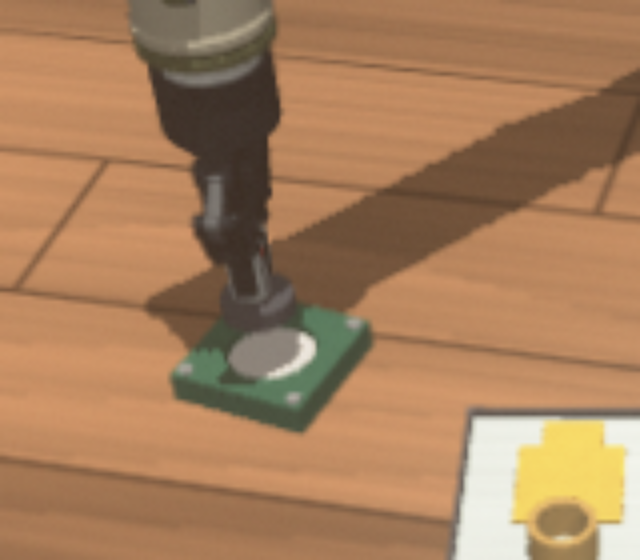

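```bash
python3 -m crank '[{"tx":0.002,"ty":0,"tz":0.005,"twist":0,"claw":0},{"tx":0.003,"ty":0,"tz":0.015,"twist":0,"claw":0},{"tx":0.003,"ty":0,"tz":0.027,"twist":0,"claw":0},{"tx":0.003,"ty":0,"tz":0.035,"twist":0,"claw":0},{"tx":0.003,"ty":0,"tz":0.038,"twist":0,"claw":0},{"tx":0.003,"ty":0,"tz":0.039,"twist":0,"claw":0},{"tx":0.003,"ty":0,"tz":0.039,"twist":0,"claw":0},{"tx":0.003,"ty":0,"tz":0.039,"twist":0,"claw":0}]'; python3 d.py .4755 -.312 .0355
python3 - <<'E'
from w import *
shot('scene','s15.png')
r=cv2.imread('pics/s15.png');cv2.imwrite('pics/s15c.png',cv2.resize(r[60:200,90:250],None,fx=4,fy=4))
E
```

```text
clock: 20.07
ee_pos: [0.4746, -0.3114, 0.0354]
ee_rot: [-0.0, 0.637, 0.771, -0.0]
force: [0.4, 0.3, -3.7]
finger_gap: 0.221
t 20.0667 pos [ 0.4746 -0.3114  0.0354] yaw 10.924423123962022 tilt [-0.0003 -0.     -1.    ] gap 0.22064170928037607 F [ 0.3654  0.2505 -3.7333]
tool shift [-0.0007  0.0008 -0.0001]
```

View pics/s15c.png

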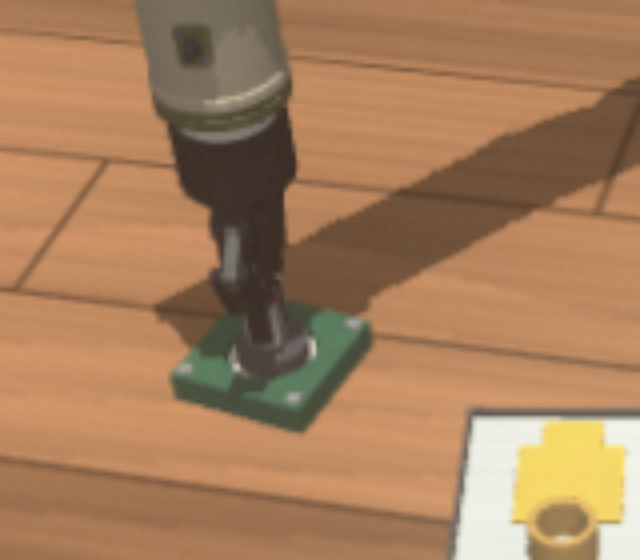

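Die is inside the recess; a touch lower, then release.

```bash
python3 -m crank '[{"tx":0,"ty":0,"tz":0.001,"twist":0,"claw":0},{"tx":0,"ty":0,"tz":0.002,"twist":0,"claw":0},{"tx":0,"ty":0,"tz":0.002,"twist":0,"claw":0},{"tx":0,"ty":0,"tz":0.002,"twist":0,"claw":0}]'; python3 d.py .4755 -.312 .0355
```

```text
clock: 20.45
ee_pos: [0.4748, -0.3115, 0.0351]
ee_rot: [0.0, 0.637, 0.771, 0.0]
force: [-5.9, 5.5, 15.9]
finger_gap: 0.217
t 20.45 pos [ 0.4748 -0.3115  0.0351] yaw 10.921396084109842 tilt [ 0.0006  0.0007 -1.    ] gap 0.217473720615999 F [-5.8755  5.4586 15.9177]
tool shift [-0.0006  0.0005 -0.0004]
```

```bash
python3 -m crank '[{"tx":0,"ty":0,"tz":-0.001,"twist":0,"claw":0.35},{"tx":0,"ty":0,"tz":-0.001,"twist":0,"claw":0.6},{"tx":0,"ty":0,"tz":-0.001,"twist":0,"claw":0.9},{"tx":0,"ty":0,"tz":-0.001,"twist":0,"claw":0.9},{"tx":0,"ty":0,"tz":-0.001,"twist":0,"claw":0.9},{"tx":0,"ty":0,"tz":-0.02,"twist":0,"claw":1},{"tx":0,"ty":0,"tz":-0.055,"twist":0,"claw":1},{"tx":0,"ty":0,"tz":-0.09,"twist":0,"claw":1},{"tx":0,"ty":0,"tz":-0.1,"twist":0,"claw":1},{"tx":0,"ty":0,"tz":-0.1,"twist":0,"claw":1}]'; python3 -m crank '[{"tx":0,"ty":0,"tz":0,"twist":0,"claw":1},{"tx":0,"ty":0,"tz":0,"twist":0,"claw":1}]'; python3 d.py .612 -.07 .13
python3 - <<'E'
from w import *
p=lastpose(); r=shot('wrist','w16.png'); print(p[0])
E
```

```text
clock: 21.28
ee_pos: [0.4763, -0.3124, 0.1369]
ee_rot: [0.003, 0.637, 0.771, 0.001]
force: [1.2, 0.0, -0.9]
finger_gap: 1.0
clock: 21.45
ee_pos: [0.4742, -0.3108, 0.1326]
ee_rot: [-0.001, 0.636, 0.771, -0.0]
force: [0.7, -0.1, -0.5]
finger_gap: 0.999
t 21.45 pos [ 0.4742 -0.3108  0.1326] yaw 10.945488244950054 tilt [-0.0014  0.0008 -1.    ] gap 0.999194450033641 F [ 0.6522 -0.1336 -0.5303]
tool shift [0.2103 0.181  0.0026]
[ 0.4742 -0.3108  0.1326]
```

View pics/w16.png

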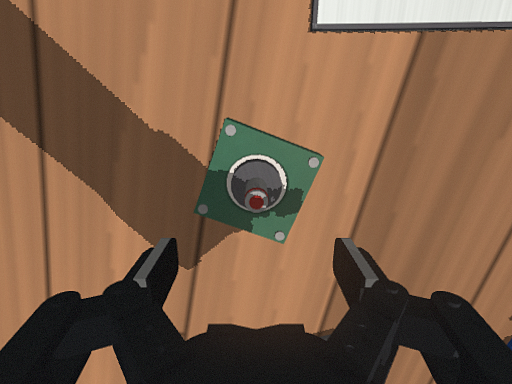

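```bash
python3 - <<'E'
from w import *
p=lastpose(); r=optics.grab_frame('wrist'); print(p[0])
b=unproj(r,[(230,130),(314,162),(279,236.5),(203,209)],.022,p);print(b.mean(0))
print('mark',unproj(r,[(257,201.5)],.07,p),'flange',unproj(r,[(256,184)],.028,p))
E
python3 d.py .612 -.07 .13
```

```text
[ 0.474  -0.3108  0.1323]
[ 0.4753 -0.3123  0.022 ]
mark [[ 0.4751 -0.3098  0.07  ]] flange [[ 0.474  -0.3081  0.028 ]]
t 21.55 pos [ 0.474  -0.3109  0.1324] yaw 10.936303107282669 tilt [-0.0021  0.0008 -1.    ] gap 0.9975898652625865 F [-0.2948 -0.2662 -0.7601]
tool shift [0.2103 0.1812 0.0023]
```

```bash
python3 -m crank '[{"tx":0.02,"ty":0.018,"tz":0,"twist":0,"claw":1},{"tx":0.048,"ty":0.041,"tz":0,"twist":0,"claw":1},{"tx":0.076,"ty":0.065,"tz":0,"twist":0,"claw":1},{"tx":0.105,"ty":0.09,"tz":0,"twist":0,"claw":1},{"tx":0.135,"ty":0.116,"tz":0,"twist":0,"claw":1},{"tx":0.165,"ty":0.142,"tz":0,"twist":0,"claw":1},{"tx":0.193,"ty":0.166,"tz":0,"twist":0,"claw":1},{"tx":0.21,"ty":0.181,"tz":0,"twist":0,"claw":1},{"tx":0.21,"ty":0.181,"tz":0,"twist":0,"claw":1},{"tx":0.21,"ty":0.181,"tz":0,"twist":0,"claw":1}]'; python3 -m crank '[{"tx":0,"ty":0,"tz":0.01,"twist":0,"claw":1},{"tx":0,"ty":0,"tz":0.03,"twist":0,"claw":1},{"tx":0,"ty":0,"tz":0.03,"twist":0,"claw":1},{"tx":0,"ty":0,"tz":0.03,"twist":0,"claw":1}]'; python3 d.py .612 -.07 .012
python3 - <<'E'
from w import *
p=lastpose(); r=shot('wrist','w17.png'); print(p[0])
E
```

```text
clock: 22.38
ee_pos: [0.6125, -0.0693, 0.1323]
ee_rot: [-0.001, 0.635, 0.772, -0.001]
force: [-0.3, -1.0, 0.1]
finger_gap: 1.002
clock: 22.72
ee_pos: [0.6111, -0.0722, 0.1025]
ee_rot: [-0.001, 0.637, 0.771, -0.001]
force: [0.0, 0.3, -0.1]
finger_gap: 0.996
t 22.7167 pos [ 0.6111 -0.0722  0.1025] yaw 10.806236498015144 tilt [-0.003  -0.0004 -1.    ] gap 0.9964031850188221 F [ 0.0421  0.333  -0.1156]
tool shift [0.002  0.0016 0.0905]
[ 0.6111 -0.0722  0.1025]
```

View pics/w17.png

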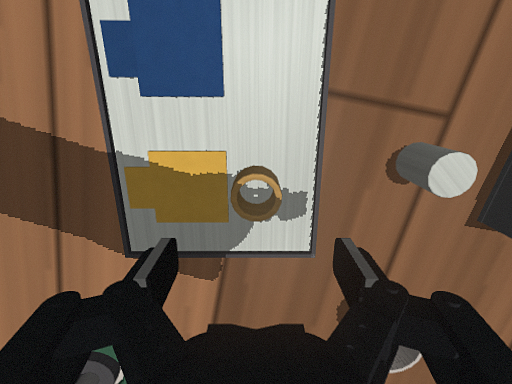

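```bash
python3 - <<'E'
from w import *
p=lastpose(); r=shot('wrist','w18.png'); print(p[0])
print(unproj(r,[(256.5,197)],.034,p)); m=unproj(r,[(148,151),(227,151),(228.5,222),(155,222)],.007,p);print('yplate',m,m.mean(0))
cv2.imwrite('pics/w18c.png',cv2.resize(r['frame'][140:250,200:310],None,fx=5,fy=5,interpolation=cv2.INTER_CUBIC))
E
```

```text
[ 0.6119 -0.0721  0.1036]
[[ 0.6125 -0.07    0.034 ]]
yplate [[ 0.511  -0.0549  0.007 ]
 [ 0.5802 -0.0416  0.007 ]
 [ 0.5925 -0.1103  0.007 ]
 [ 0.5222 -0.1236  0.007 ]] [ 0.5515 -0.0826  0.007 ]
```

View pics/w18c.png

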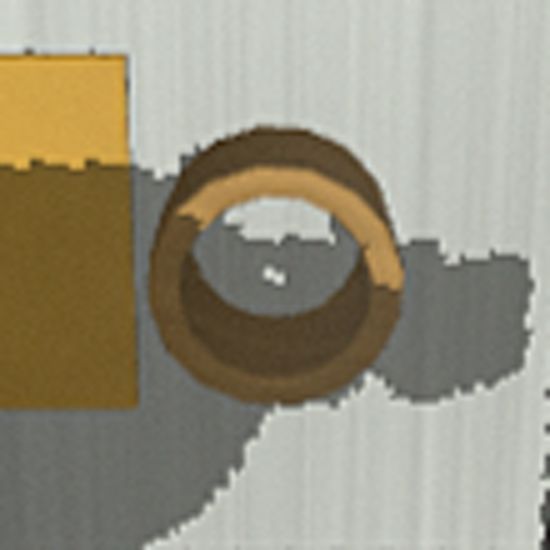

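```bash
python3 -m crank '[{"tx":0.002,"ty":0.001,"tz":0.02,"twist":0,"claw":0.9},{"tx":0.002,"ty":0.001,"tz":0.045,"twist":0,"claw":0.8},{"tx":0.002,"ty":0.001,"tz":0.07,"twist":0,"claw":0.8},{"tx":0.002,"ty":0.001,"tz":0.085,"twist":0,"claw":0.8},{"tx":0.002,"ty":0.001,"tz":0.088,"twist":0,"claw":0.8},{"tx":0.002,"ty":0.001,"tz":0.088,"twist":0,"claw":0.8},{"tx":0.002,"ty":0.001,"tz":0.088,"twist":0,"claw":0.8},{"tx":0.002,"ty":0.001,"tz":0.088,"twist":0,"claw":0.8}]'; python3 d.py .612 -.07 .0115
```

```text
clock: 23.48
ee_pos: [0.6143, -0.0689, 0.0176]
ee_rot: [0.001, 0.637, 0.771, 0.001]
force: [-0.1, -0.8, 1.0]
finger_gap: 0.798
t 23.4833 pos [ 0.6143 -0.0689  0.0176] yaw 10.925208544265962 tilt [ 0.0026  0.0001 -1.    ] gap 0.7982550976459946 F [-0.128  -0.8056  0.9703]
tool shift [-0.0007 -0.0025  0.0061]
```

```bash
python3 -m crank '[{"tx":0,"ty":-0.001,"tz":0.003,"twist":0,"claw":0.8},{"tx":0,"ty":-0.002,"tz":0.005,"twist":0,"claw":0.8},{"tx":0,"ty":-0.002,"tz":0.005,"twist":0,"claw":0.8},{"tx":0,"ty":-0.002,"tz":0.005,"twist":0,"claw":0.8}]'; python3 d.py .612 -.07 .0115;  python3 -m crank '[{"tx":0,"ty":0,"tz":0,"twist":0,"claw":0},{"tx":0,"ty":0,"tz":0,"twist":0,"claw":0},{"tx":0,"ty":0,"tz":0,"twist":0,"claw":0},{"tx":0,"ty":0,"tz":0,"twist":0,"claw":0},{"tx":0,"ty":0,"tz":0,"twist":0,"claw":0},{"tx":0,"ty":0,"tz":0,"twist":0,"claw":0},{"tx":0,"ty":0,"tz":0,"twist":0,"claw":0},{"tx":0,"ty":0,"tz":0,"twist":0,"claw":0}]' 40;  python3 d.py .612 -.07 .0115
```

```text
clock: 23.82
ee_pos: [0.6111, -0.069, 0.0109]
ee_rot: [-0.0, 0.637, 0.771, 0.0]
force: [0.6, 0.3, 0.5]
finger_gap: 0.801
t 23.8167 pos [ 0.6111 -0.069   0.0109] yaw 10.93190461405376 tilt [-0.0001  0.0001 -1.    ] gap 0.8006964615837507 F [0.5851 0.2592 0.4806]
tool shift [-0.0011  0.0007 -0.0006]
clock: 24.48
ee_pos: [0.6115, -0.069, 0.0112]
ee_rot: [0.0, 0.637, 0.771, 0.0]
force: [-1.0, 0.5, 5.1]
finger_gap: 0.497
t 24.4833 pos [ 0.6115 -0.069   0.0112] yaw 10.933179710752226 tilt [ 0.0006  0.0001 -1.    ] gap 0.49735203690882507 F [-0.9669  0.4722  5.1152]
tool shift [-0.001   0.0003 -0.0003]
```

```bash
python3 -m crank '[{"tx":0,"ty":0,"tz":-0.01,"twist":0,"claw":0},{"tx":0,"ty":0,"tz":-0.03,"twist":0,"claw":0},{"tx":0,"ty":0,"tz":-0.06,"twist":0,"claw":0},{"tx":0,"ty":0,"tz":-0.09,"twist":0,"claw":0},{"tx":0,"ty":0,"tz":-0.12,"twist":0,"claw":0},{"tx":0,"ty":0,"tz":-0.135,"twist":0,"claw":0},{"tx":0,"ty":0,"tz":-0.135,"twist":0,"claw":0},{"tx":0,"ty":0,"tz":-0.135,"twist":0,"claw":0}]'; python3 d.py .477 -.39 .145
python3 - <<'E'
from w import *
p=lastpose(); r=shot('wrist','w19.png'); print(p[0])
E
```

```text
clock: 25.15
ee_pos: [0.6114, -0.069, 0.1462]
ee_rot: [0.0, 0.636, 0.771, 0.0]
force: [0.4, -0.3, -2.5]
finger_gap: 0.49
t 25.15 pos [ 0.6114 -0.069   0.1462] yaw 10.937523400145187 tilt [ 0.0011  0.0003 -1.    ] gap 0.4904035339478444 F [ 0.3689 -0.2724 -2.4914]
tool shift [-0.2897 -0.1928  0.001 ]
[ 0.6114 -0.069   0.1462]
```

View pics/w19.png

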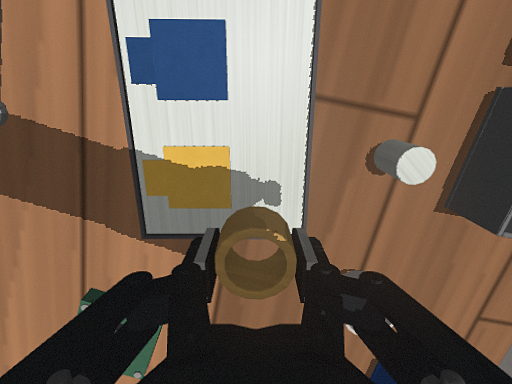

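```bash
python3 -m crank '[{"tx":-0.015,"ty":-0.01,"tz":0,"twist":0,"claw":0},{"tx":-0.045,"ty":-0.03,"tz":0,"twist":0,"claw":0},{"tx":-0.077,"ty":-0.051,"tz":0,"twist":0,"claw":0},{"tx":-0.11,"ty":-0.073,"tz":0,"twist":0,"claw":0},{"tx":-0.143,"ty":-0.095,"tz":0,"twist":0,"claw":0},{"tx":-0.176,"ty":-0.117,"tz":0,"twist":0,"claw":0},{"tx":-0.209,"ty":-0.139,"tz":0,"twist":0,"claw":0},{"tx":-0.242,"ty":-0.161,"tz":0,"twist":0,"claw":0},{"tx":-0.272,"ty":-0.181,"tz":0,"twist":0,"claw":0},{"tx":-0.29,"ty":-0.193,"tz":0,"twist":0,"claw":0}]';python3 -m crank '[{"tx":0,"ty":0,"tz":0,"twist":0,"claw":0},{"tx":0,"ty":0,"tz":0,"twist":0,"claw":0},{"tx":0,"ty":0,"tz":0,"twist":0,"claw":0},{"tx":0,"ty":0,"tz":0,"twist":0,"claw":0},{"tx":0,"ty":0,"tz":0,"twist":0,"claw":0}]'; python3 d.py .477 -.312 .145
python3 - <<'E'
from w import *
p=lastpose(); r=shot('wrist','w20.png'); print(p[0])
E
```

```text
clock: 26.03
ee_pos: [0.4729, -0.394, 0.1441]
ee_rot: [-0.001, 0.638, 0.77, -0.001]
force: [0.5, -0.8, -1.9]
finger_gap: 0.494
clock: 26.45
ee_pos: [0.4775, -0.3889, 0.1452]
ee_rot: [-0.0, 0.636, 0.772, 0.0]
force: [0.0, -0.1, -1.4]
finger_gap: 0.492
t 26.45 pos [ 0.4775 -0.3889  0.1452] yaw 11.059892222867761 tilt [-0.0004  0.0009 -1.    ] gap 0.49229086569099273 F [ 0.045  -0.0904 -1.3577]
tool shift [0.0755 0.0142 0.0003]
[ 0.4775 -0.3889  0.1452]
```

View pics/w20.png

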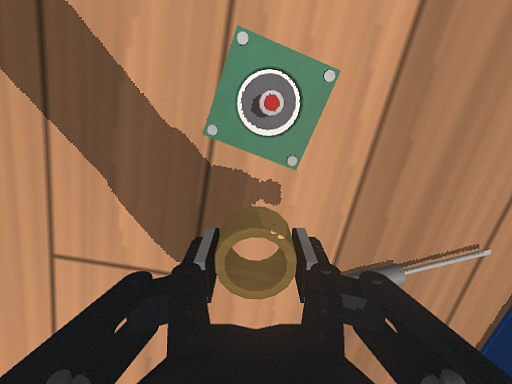

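```bash
python3 - <<'E'
from w import *
p=lastpose(); r=shot('wrist','w21.png'); print(p[0])
f=r['frame'].astype(int)[85:120,255:290]; m=(f[...,2]>130)&(f[...,1]<80); ys,xs=np.nonzero(m); c=(xs.mean()+255,ys.mean()+85);print(c,len(xs))
print('mark',unproj(r,[c],.07,p)); R=toolyaw(p[1])
s=unproj(r,[(256,261)],p[0][2]+.0228,p)[0];print('sleeve top',s,'tool off',R.T@(s-p[0]))
print('flange',unproj(r,[(269,101.5)],.028,p))
cv2.imwrite('pics/w21c.png',cv2.resize(r['frame'][195:305,200:310],None,fx=5,fy=5,interpolation=cv2.INTER_CUBIC))
cv2.imwrite('pics/w21d.png',cv2.resize(r['frame'][60:145,230:310],None,fx=6,fy=6,interpolation=cv2.INTER_CUBIC))
E
```

```text
[ 0.4775 -0.3891  0.1454]
(np.float64(271.11917098445593), np.float64(101.67357512953367)) 193
mark [[ 0.4745 -0.31    0.07  ]]
sleeve top [ 0.4775 -0.3882  0.1682] tool off [ 0.0009  0.0002 -0.0228]
flange [[ 0.4749 -0.3101  0.028 ]]
```

View pics/w21c.png

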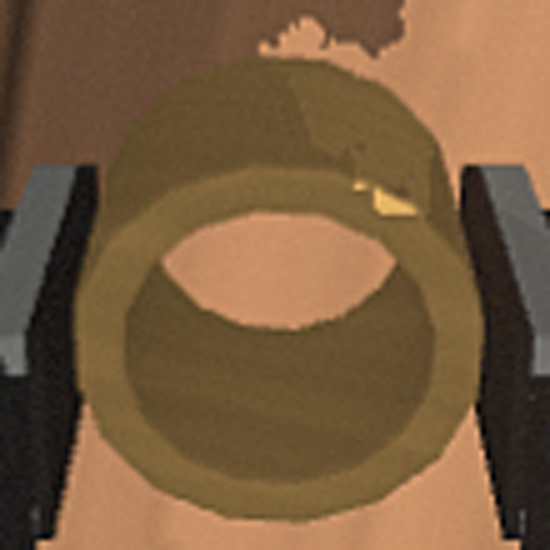

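View pics/w21d.png

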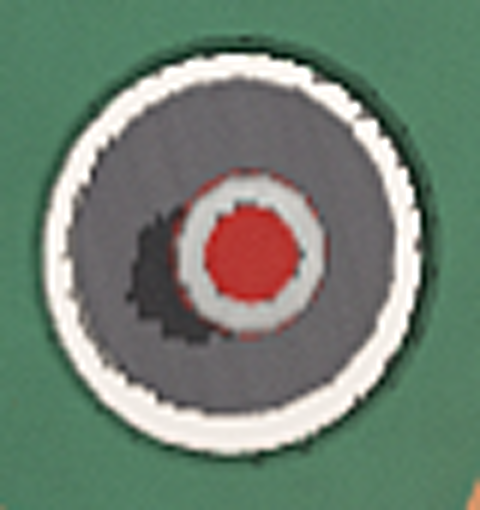

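```bash
python3 -m crank '[{"tx":0.012,"ty":0.002,"tz":0,"twist":0,"claw":0},{"tx":0.035,"ty":0.006,"tz":0,"twist":0,"claw":0},{"tx":0.06,"ty":0.01,"tz":0.01,"twist":0,"claw":0},{"tx":0.075,"ty":0.012,"tz":0.03,"twist":0,"claw":0},{"tx":0.078,"ty":0.0124,"tz":0.05,"twist":0,"claw":0},{"tx":0.078,"ty":0.0124,"tz":0.055,"twist":0,"claw":0},{"tx":0.078,"ty":0.0124,"tz":0.055,"twist":0,"claw":0},{"tx":0.078,"ty":0.0124,"tz":0.055,"twist":0,"claw":0},{"tx":0.078,"ty":0.0124,"tz":0.055,"twist":0,"claw":0},{"tx":0.078,"ty":0.0124,"tz":0.055,"twist":0,"claw":0}]';python3 d.py .4748 -.31 .0355
python3 - <<'E'
from w import *
p=lastpose(); r=shot('wrist','w22.png'); print(p[0])
shot('scene','s22.png')
r=cv2.imread('pics/s22.png');cv2.imwrite('pics/s22c.png',cv2.resize(r[60:200,90:250],None,fx=4,fy=4))
E
```

```text
clock: 27.38
ee_pos: [0.4745, -0.3124, 0.0919]
ee_rot: [0.001, 0.637, 0.771, 0.0]
force: [-0.0, -1.3, -0.7]
finger_gap: 0.496
t 27.3833 pos [ 0.4745 -0.3124  0.0919] yaw 10.877444275245752 tilt [ 0.0015 -0.0009 -1.    ] gap 0.4956377543655823 F [-0.0054 -1.2525 -0.6689]
tool shift [0.0024 0.0007 0.0564]
[ 0.4745 -0.3124  0.0919]
```

View pics/w22.png

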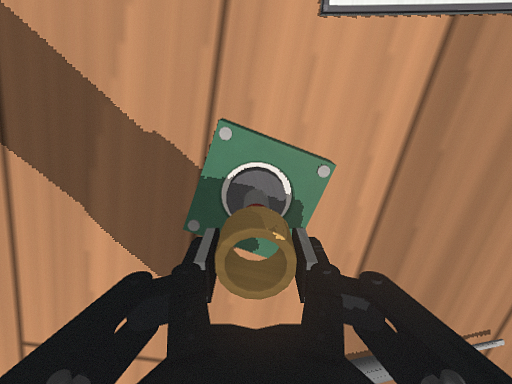

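View pics/s22c.png

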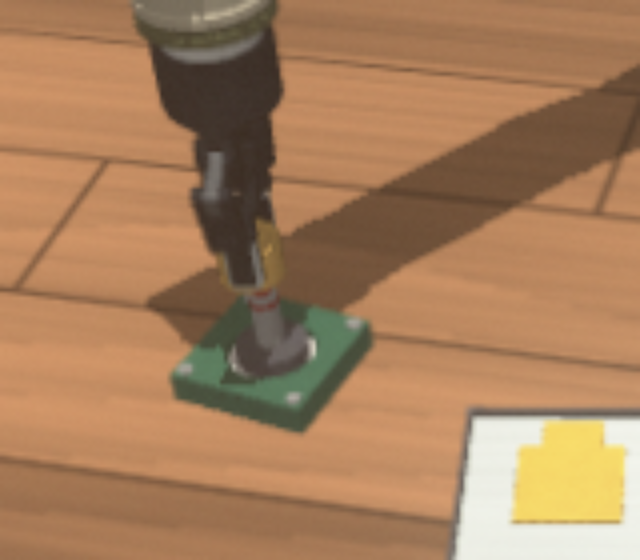

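```bash
python3 -m crank '[{"tx":0.002,"ty":0,"tz":0.005,"twist":0,"claw":0},{"tx":0.002,"ty":0,"tz":0.012,"twist":0,"claw":0},{"tx":0.002,"ty":0,"tz":0.02,"twist":0,"claw":0},{"tx":0.002,"ty":0,"tz":0.025,"twist":0,"claw":0},{"tx":0.002,"ty":0,"tz":0.025,"twist":0,"claw":0},{"tx":0.002,"ty":0,"tz":0.025,"twist":0,"claw":0}]';python3 d.py .4748 -.31 .0355
python3 - <<'E'
from w import *
p=lastpose(); r=shot('wrist','w23.png'); print(p[0])
cv2.imwrite('pics/w23c.png',cv2.resize(r['frame'][155:305,180:340],None,fx=4,fy=4,interpolation=cv2.INTER_CUBIC))
E
```

```text
clock: 27.98
ee_pos: [0.4734, -0.3094, 0.0652]
ee_rot: [-0.001, 0.637, 0.771, -0.0]
force: [0.6, 0.3, -2.0]
finger_gap: 0.489
t 27.9833 pos [ 0.4734 -0.3094  0.0652] yaw 10.92709182255343 tilt [-0.0012  0.0003 -1.    ] gap 0.48943716857926606 F [ 0.5664  0.3449 -1.9738]
tool shift [-0.0009  0.0013  0.0297]
[ 0.4734 -0.3094  0.0652]
```

View pics/w23c.png

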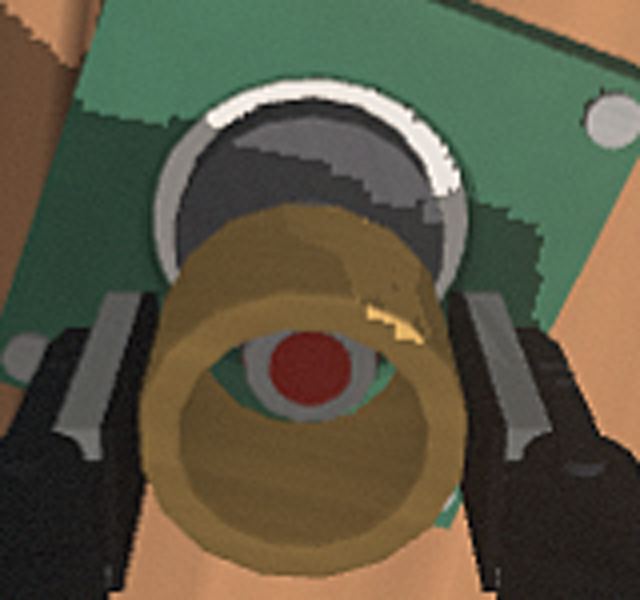

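```bash
python3 -m crank '[{"tx":0,"ty":0.001,"tz":0.005,"twist":0,"claw":0},{"tx":0,"ty":0.001,"tz":0.012,"twist":0,"claw":0},{"tx":0,"ty":0.001,"tz":0.019,"twist":0,"claw":0},{"tx":0,"ty":0.001,"tz":0.025,"twist":0,"claw":0},{"tx":0,"ty":0.001,"tz":0.028,"twist":0,"claw":0},{"tx":0,"ty":0.001,"tz":0.028,"twist":0,"claw":0},{"tx":0,"ty":0.001,"tz":0.028,"twist":0,"claw":0}]';python3 d.py .4748 -.31 .0355
```

```text
clock: 28.62
ee_pos: [0.4746, -0.3093, 0.0376]
ee_rot: [-0.0, 0.637, 0.771, -0.0]
force: [-0.5, -0.3, -0.9]
finger_gap: 0.494
t 28.6167 pos [ 0.4746 -0.3093  0.0376] yaw 10.925530609643836 tilt [-0.0004  0.0001 -1.    ] gap 0.4943328513508833 F [-0.5066 -0.2598 -0.9365]
tool shift [-0.0007  0.0001  0.0021]
```

```bash
python3 -m crank '[{"tx":0,"ty":0,"tz":0.001,"twist":0,"claw":0},{"tx":0,"ty":0,"tz":0.002,"twist":0,"claw":0},{"tx":0,"ty":0,"tz":0.003,"twist":0,"claw":0},{"tx":0,"ty":0,"tz":0.003,"twist":0,"claw":0},{"tx":0,"ty":0,"tz":0.003,"twist":0,"claw":0}]';python3 d.py .4748 -.31 .0355
```

```text
clock: 29.03
ee_pos: [0.475, -0.3094, 0.0351]
ee_rot: [0.0, 0.637, 0.771, 0.0]
force: [-1.8, 1.4, 3.2]
finger_gap: 0.494
t 29.0333 pos [ 0.475  -0.3094  0.0351] yaw 10.933092711985982 tilt [ 0.0006  0.     -1.    ] gap 0.4938091960591108 F [-1.8249  1.3659  3.1632]
tool shift [-0.0006 -0.0003 -0.0004]
```

```bash
python3 -m crank '[{"tx":0,"ty":0,"tz":0,"twist":0,"claw":0.6},{"tx":0,"ty":0,"tz":0,"twist":0,"claw":0.8},{"tx":0,"ty":0,"tz":0,"twist":0,"claw":1},{"tx":0,"ty":0,"tz":0,"twist":0,"claw":1},{"tx":0,"ty":0,"tz":0,"twist":0,"claw":1},{"tx":0,"ty":0,"tz":-0.02,"twist":0,"claw":1},{"tx":0,"ty":0,"tz":-0.055,"twist":0,"claw":1},{"tx":0,"ty":0,"tz":-0.095,"twist":0,"claw":1},{"tx":0,"ty":0,"tz":-0.125,"twist":0,"claw":1},{"tx":0,"ty":0,"tz":-0.125,"twist":0,"claw":1}]'; python3 -m crank '[{"tx":0,"ty":0,"tz":0,"twist":0,"claw":1},{"tx":0,"ty":0,"tz":0,"twist":0,"claw":1},{"tx":0,"ty":0,"tz":0,"twist":0,"claw":1}]'; python3 d.py .494 .2515 .19
python3 - <<'E'
from w import *
p=lastpose(); r=shot('wrist','w24.png'); print(p[0])
cv2.imwrite('pics/w24c.png',cv2.resize(r['frame'][120:260,170:340],None,fx=4,fy=4,interpolation=cv2.INTER_CUBIC))
shot('scene','s24.png')
r=cv2.imread('pics/s24.png');cv2.imwrite('pics/s24c.png',cv2.resize(r[110:190,110:210],None,fx=6,fy=6,interpolation=cv2.INTER_CUBIC))
E
```

```text
clock: 29.87
ee_pos: [0.4771, -0.3113, 0.1661]
ee_rot: [0.004, 0.637, 0.771, 0.001]
force: [0.3, -0.8, 0.2]
finger_gap: 1.0
clock: 30.12
ee_pos: [0.4741, -0.3088, 0.1585]
ee_rot: [-0.001, 0.636, 0.771, -0.0]
force: [-0.1, 0.8, -0.1]
finger_gap: 0.998
t 30.1167 pos [ 0.4741 -0.3088  0.1585] yaw 10.940328020632057 tilt [-0.0019  0.0009 -1.    ] gap 0.9983939050460926 F [-0.0602  0.832  -0.1231]
tool shift [ 0.5464  0.1258 -0.031 ]
[ 0.4741 -0.3088  0.1585]
```

View pics/w24c.png

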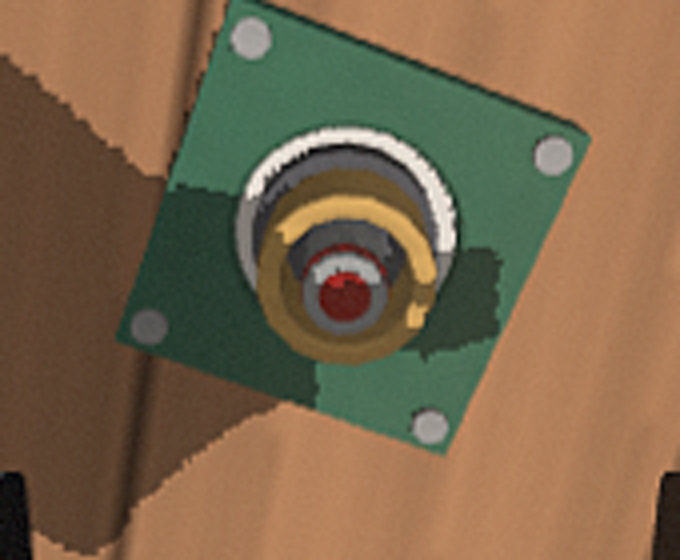

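View pics/s24c.png

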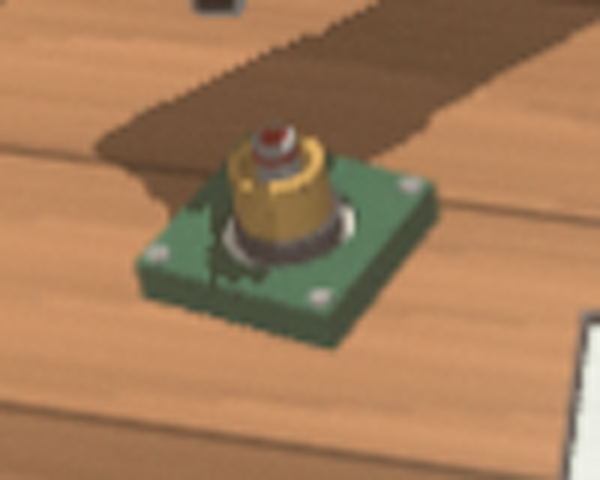

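```bash
python3 -m crank '[{"tx":0.025,"ty":0.006,"tz":-0.01,"twist":0,"claw":1},{"tx":0.065,"ty":0.015,"tz":-0.025,"twist":0,"claw":1},{"tx":0.105,"ty":0.024,"tz":-0.035,"twist":0,"claw":1},{"tx":0.145,"ty":0.033,"tz":-0.037,"twist":0,"claw":1},{"tx":0.185,"ty":0.043,"tz":-0.037,"twist":0,"claw":1},{"tx":0.225,"ty":0.052,"tz":-0.037,"twist":0,"claw":1},{"tx":0.265,"ty":0.061,"tz":-0.037,"twist":0,"claw":1},{"tx":0.305,"ty":0.07,"tz":-0.037,"twist":0,"claw":1},{"tx":0.345,"ty":0.079,"tz":-0.037,"twist":0,"claw":1},{"tx":0.385,"ty":0.089,"tz":-0.037,"twist":0,"claw":1}]';python3 -m crank '[{"tx":0.04,"ty":0.009,"tz":0,"twist":0,"claw":1},{"tx":0.08,"ty":0.018,"tz":0,"twist":0,"claw":1},{"tx":0.115,"ty":0.027,"tz":0,"twist":0,"claw":1},{"tx":0.145,"ty":0.033,"tz":0,"twist":0,"claw":1},{"tx":0.161,"ty":0.037,"tz":0,"twist":0,"claw":1},{"tx":0.161,"ty":0.037,"tz":0,"twist":0,"claw":1},{"tx":0.161,"ty":0.037,"tz":0,"twist":0,"claw":1},{"tx":0.161,"ty":0.037,"tz":0,"twist":0,"claw":1},{"tx":0.161,"ty":0.037,"tz":0,"twist":0,"claw":1}]'; python3 d.py .494 .2515 .075
python3 - <<'E'
from w import *
p=lastpose(); r=shot('wrist','w25.png'); print(p[0])
E
```

```text
clock: 31.05
ee_pos: [0.4883, 0.0875, 0.1963]
ee_rot: [-0.0, 0.637, 0.771, -0.0]
force: [1.2, -0.3, 0.3]
finger_gap: 1.001
clock: 31.8
ee_pos: [0.4953, 0.2488, 0.1967]
ee_rot: [0.0, 0.638, 0.77, -0.0]
force: [0.5, 0.3, 0.1]
finger_gap: 0.999
t 31.8 pos [0.4953 0.2488 0.1967] yaw 10.78800687476552 tilt [-0.0001 -0.0005 -1.    ] gap 0.999277227826337 F [0.4515 0.3416 0.1497]
tool shift [ 0.003  -0.0008  0.1217]
[0.4953 0.2488 0.1967]
```

View pics/w25.png

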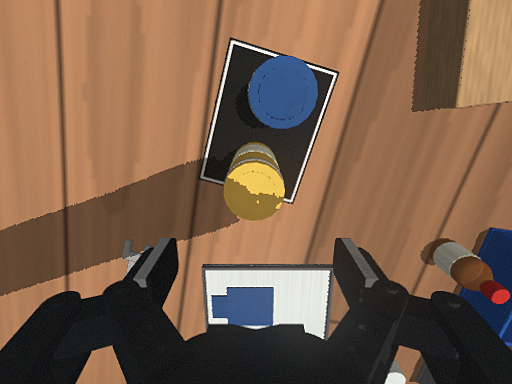

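```bash
python3 - <<'E'
from w import *
p=lastpose(); r=optics.grab_frame('wrist'); print(p[0])
print(unproj(r,[(254.5,190),(283,92)],.119,p))
E
python3 -m crank '[{"tx":0.002,"ty":-0.001,"tz":0.03,"twist":0,"claw":1},{"tx":0.003,"ty":-0.001,"tz":0.06,"twist":0,"claw":1},{"tx":0.003,"ty":-0.001,"tz":0.09,"twist":0,"claw":1},{"tx":0.003,"ty":-0.001,"tz":0.115,"twist":0,"claw":1},{"tx":0.003,"ty":-0.001,"tz":0.123,"twist":0,"claw":1},{"tx":0.003,"ty":-0.001,"tz":0.123,"twist":0,"claw":1},{"tx":0.003,"ty":-0.001,"tz":0.123,"twist":0,"claw":1}]'; python3 d.py .494 .252 .074
```

```text
[0.4953 0.249  0.1968]
[[0.4935 0.2542 0.119 ]
 [0.5003 0.3367 0.119 ]]
clock: 32.48
ee_pos: [0.4939, 0.2533, 0.0748]
ee_rot: [0.0, 0.637, 0.771, 0.0]
force: [-0.0, -0.3, 0.9]
finger_gap: 0.999
t 32.4833 pos [0.4939 0.2533 0.0748] yaw 10.895746101514893 tilt [ 0.0007  0.0004 -1.    ] gap 0.9989068435597582 F [-0.0331 -0.3497  0.8637]
tool shift [-0.0013 -0.0002  0.0008]
```

```bash
python3 -m crank '[{"tx":0,"ty":0,"tz":0,"twist":0,"claw":0},{"tx":0,"ty":0,"tz":0,"twist":0,"claw":0},{"tx":0,"ty":0,"tz":0,"twist":0,"claw":0},{"tx":0,"ty":0,"tz":0,"twist":0,"claw":0},{"tx":0,"ty":0,"tz":0,"twist":0,"claw":0},{"tx":0,"ty":0,"tz":0,"twist":0,"claw":0},{"tx":0,"ty":0,"tz":0,"twist":0,"claw":0},{"tx":0,"ty":0,"tz":0,"twist":0,"claw":0}]' 50;  python3 d.py .5515 -.083 .075; python3 -m crank '[{"tx":0,"ty":0,"tz":-0.01,"twist":0,"claw":0},{"tx":0,"ty":0,"tz":-0.03,"twist":0,"claw":0},{"tx":0,"ty":0,"tz":-0.05,"twist":0,"claw":0},{"tx":0,"ty":0,"tz":-0.07,"twist":0,"claw":0},{"tx":0,"ty":0,"tz":-0.08,"twist":0,"claw":0},{"tx":0,"ty":0,"tz":-0.08,"twist":0,"claw":0},{"tx":0,"ty":0,"tz":-0.08,"twist":0,"claw":0}]'; python3 d.py .5515 -.083 .155
```

```text
clock: 33.15
ee_pos: [0.4939, 0.254, 0.0755]
ee_rot: [0.0, 0.636, 0.771, 0.001]
force: [-2.4, -0.5, 7.7]
finger_gap: 0.619
t 33.15 pos [0.4939 0.254  0.0755] yaw 10.93953175320865 tilt [ 0.0016  0.0015 -1.    ] gap 0.6189644633256405 F [-2.4133 -0.5432  7.7103]
tool shift [-0.3418 -0.0074  0.0001]
clock: 33.73
ee_pos: [0.4932, 0.2535, 0.1538]
ee_rot: [-0.0, 0.636, 0.771, 0.0]
force: [-0.7, -0.6, -4.8]
finger_gap: 0.618
t 33.7333 pos [0.4932 0.2535 0.1538] yaw 10.941624832166417 tilt [ 0.0003  0.0005 -1.    ] gap 0.6175460059182496 F [-0.7352 -0.6309 -4.7997]
tool shift [-0.3415 -0.0067 -0.0013]
```

```bash
python3 -m crank '[{"tx":-0.015,"ty":0,"tz":0,"twist":0,"claw":0},{"tx":-0.045,"ty":-0.001,"tz":0,"twist":0,"claw":0},{"tx":-0.08,"ty":-0.002,"tz":0,"twist":0,"claw":0},{"tx":-0.12,"ty":-0.003,"tz":0,"twist":0,"claw":0},{"tx":-0.16,"ty":-0.004,"tz":0,"twist":0,"claw":0},{"tx":-0.2,"ty":-0.004,"tz":0,"twist":0,"claw":0},{"tx":-0.24,"ty":-0.005,"tz":0,"twist":0,"claw":0},{"tx":-0.28,"ty":-0.006,"tz":0,"twist":0,"claw":0},{"tx":-0.315,"ty":-0.006,"tz":0,"twist":0,"claw":0},{"tx":-0.335,"ty":-0.007,"tz":0,"twist":0,"claw":0}]'; python3 -m crank '[{"tx":-0.0065,"ty":0,"tz":0,"twist":0,"claw":0},{"tx":-0.0065,"ty":0,"tz":0,"twist":0,"claw":0},{"tx":-0.0065,"ty":0,"tz":0.02,"twist":0,"claw":0},{"tx":-0.0065,"ty":0,"tz":0.045,"twist":0,"claw":0},{"tx":-0.0065,"ty":0,"tz":0.062,"twist":0,"claw":0},{"tx":-0.0065,"ty":0,"tz":0.068,"twist":0,"claw":0},{"tx":-0.0065,"ty":0,"tz":0.068,"twist":0,"claw":0},{"tx":-0.0065,"ty":0,"tz":0.068,"twist":0,"claw":0},{"tx":-0.0065,"ty":0,"tz":0.068,"twist":0,"claw":0}]'; python3 d.py .5515 -.0828 .0775;  python3 -c "
from h import *
shot('wrist','w26.png');shot('scene','s26.png')
r=cv2.imread('pics/s26.png');cv2.imwrite('pics/s26c.png',cv2.resize(r[110:220,170:330],None,fx=4.5,fy=4.5,interpolation=cv2.INTER_CUBIC))"
```

```text
clock: 34.57
ee_pos: [0.5491, -0.0818, 0.1524]
ee_rot: [-0.0, 0.638, 0.77, -0.001]
force: [-0.5, -0.0, -3.2]
finger_gap: 0.617
clock: 35.32
ee_pos: [0.552, -0.0827, 0.0869]
ee_rot: [0.001, 0.636, 0.771, 0.001]
force: [0.7, -0.5, -2.3]
finger_gap: 0.617
t 35.3167 pos [ 0.552  -0.0827  0.0869] yaw 10.970749310508774 tilt [ 0.0015  0.0002 -1.    ] gap 0.6172820190066117 F [ 0.7436 -0.4771 -2.3311]
tool shift [-0.     -0.0005  0.0094]
```

View pics/s26c.png

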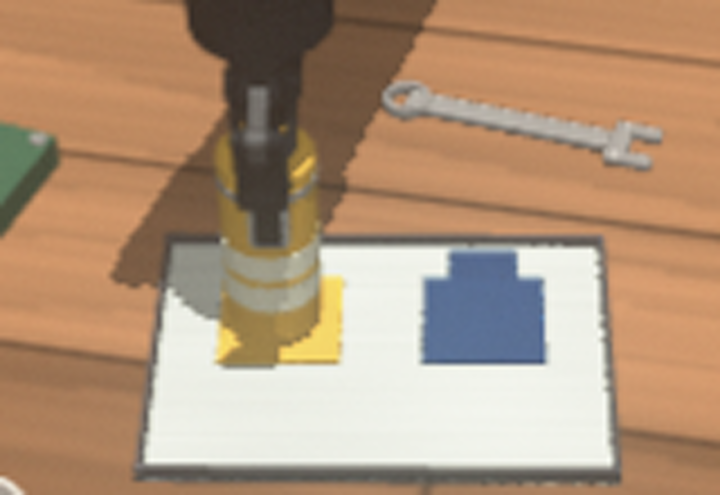

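View pics/w26.png

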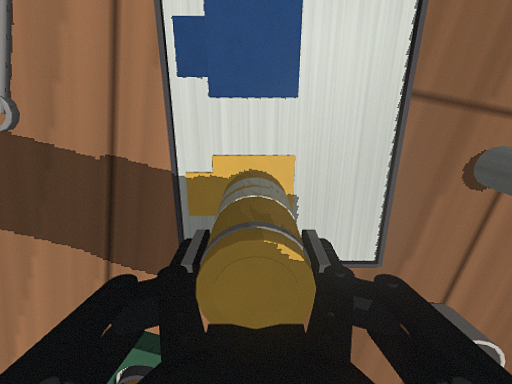

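```bash
python3 -m crank '[{"tx":0,"ty":0,"tz":0.003,"twist":0,"claw":0},{"tx":0,"ty":0,"tz":0.006,"twist":0,"claw":0},{"tx":0,"ty":0,"tz":0.008,"twist":0,"claw":0},{"tx":0,"ty":0,"tz":0.0085,"twist":0,"claw":0},{"tx":0,"ty":0,"tz":0.0085,"twist":0,"claw":0},{"tx":0,"ty":0,"tz":0.0085,"twist":0,"claw":0}]'; python3 d.py .5515 -.0828 .0775
```

```text
clock: 35.92
ee_pos: [0.5515, -0.0833, 0.0785]
ee_rot: [0.0, 0.637, 0.771, 0.0]
force: [-5.8, 1.2, 12.1]
finger_gap: 0.615
t 35.9167 pos [ 0.5515 -0.0833  0.0785] yaw 10.913243845680148 tilt [ 0.0006  0.0006 -1.    ] gap 0.6148387508598461 F [-5.85    1.2266 12.0501]
tool shift [0.0005 0.0001 0.001 ]
```

```bash
python3 -m crank '[{"tx":0,"ty":0,"tz":0,"twist":0,"claw":0.7},{"tx":0,"ty":0,"tz":0,"twist":0,"claw":0.85},{"tx":0,"ty":0,"tz":0,"twist":0,"claw":1},{"tx":0,"ty":0,"tz":0,"twist":0,"claw":1},{"tx":0,"ty":0,"tz":0,"twist":0,"claw":1},{"tx":0,"ty":0,"tz":-0.03,"twist":0,"claw":1},{"tx":0,"ty":0,"tz":-0.07,"twist":0,"claw":1},{"tx":0,"ty":0,"tz":-0.11,"twist":0,"claw":1},{"tx":0,"ty":0,"tz":-0.12,"twist":0,"claw":1},{"tx":0,"ty":0,"tz":-0.12,"twist":0,"claw":1}]'; python3 -m crank '[{"tx":0,"ty":0,"tz":0,"twist":0,"claw":1},{"tx":0,"ty":0,"tz":0,"twist":0,"claw":1}]'; python3 d.py .5005 .3355 .195
python3 - <<'E'
from w import *
p=lastpose(); r=shot('wrist','w27.png'); print(p[0])
E
```

```text
clock: 36.75
ee_pos: [0.5532, -0.0834, 0.2011]
ee_rot: [0.002, 0.637, 0.771, 0.002]
force: [0.7, 0.0, -0.6]
finger_gap: 1.0
clock: 36.92
ee_pos: [0.5506, -0.083, 0.1961]
ee_rot: [-0.001, 0.636, 0.771, -0.0]
force: [0.6, -0.1, -0.9]
finger_gap: 1.001
t 36.9167 pos [ 0.5506 -0.083   0.1961] yaw 10.942845560598865 tilt [-0.0016  0.0001 -1.    ] gap 1.0006639320110584 F [ 0.5582 -0.1182 -0.8781]
tool shift [0.4204 0.0302 0.0012]
[ 0.5506 -0.083   0.1961]
```

View pics/w27.png

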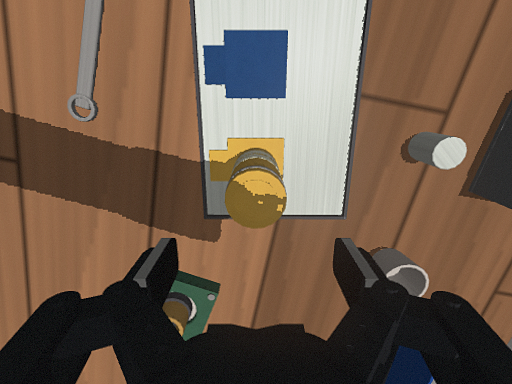

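Yellow stands upright on its plate, lid at about (256,196), as in the picture before it was removed. Now the blue tin.

```bash
python3 -m crank '[{"tx":0.025,"ty":0.002,"tz":0,"twist":0,"claw":1},{"tx":0.065,"ty":0.005,"tz":0,"twist":0,"claw":1},{"tx":0.105,"ty":0.008,"tz":0,"twist":0,"claw":1},{"tx":0.145,"ty":0.01,"tz":0,"twist":0,"claw":1},{"tx":0.185,"ty":0.013,"tz":0,"twist":0,"claw":1},{"tx":0.225,"ty":0.016,"tz":0,"twist":0,"claw":1},{"tx":0.265,"ty":0.019,"tz":0,"twist":0,"claw":1},{"tx":0.305,"ty":0.022,"tz":0,"twist":0,"claw":1},{"tx":0.345,"ty":0.025,"tz":0,"twist":0,"claw":1},{"tx":0.38,"ty":0.027,"tz":0,"twist":0,"claw":1}]'; python3 -m crank '[{"tx":0.03,"ty":0.002,"tz":0,"twist":0,"claw":1},{"tx":0.04,"ty":0.003,"tz":0,"twist":0,"claw":1},{"tx":0.04,"ty":0.003,"tz":0,"twist":0,"claw":1},{"tx":0.04,"ty":0.003,"tz":0,"twist":0,"claw":1},{"tx":0.04,"ty":0.003,"tz":0,"twist":0,"claw":1},{"tx":0.04,"ty":0.003,"tz":0,"twist":0,"claw":1}]'
python3 d.py .5003 .336 .073
python3 - <<'E'
from w import *
p=lastpose(); print(p[0]); r=shot('wrist','w28.png')
E
```

```text
clock: 37.8
ee_pos: [0.5042, 0.2976, 0.1958]
ee_rot: [-0.001, 0.636, 0.772, -0.001]
force: [0.3, -0.1, -0.5]
finger_gap: 0.999
clock: 38.3
ee_pos: [0.5017, 0.3329, 0.1971]
ee_rot: [0.0, 0.638, 0.77, -0.0]
force: [-0.6, -0.4, 0.1]
finger_gap: 1.002
t 38.3 pos [0.5017 0.3329 0.1971] yaw 10.78232797599625 tilt [-0.     -0.0007 -1.    ] gap 1.0019039301373078 F [-0.5975 -0.3684  0.1378]
tool shift [ 0.0034 -0.0008  0.1241]
[0.5017 0.3329 0.1971]
```

View pics/w28.png

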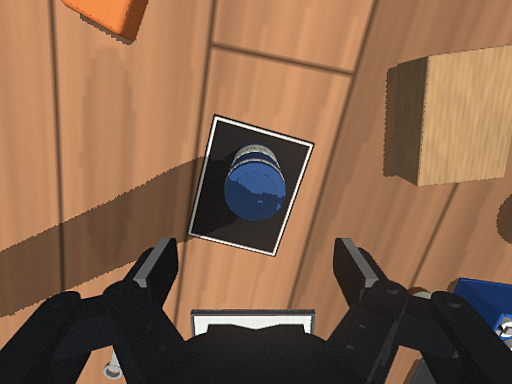

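```bash
python3 - <<'E'
from w import *
p=lastpose(); r=optics.grab_frame('wrist'); print(p[0])
print(unproj(r,[(255,191.5)],.119,p))
E
python3 -m crank '[{"tx":0.002,"ty":-0.001,"tz":0.03,"twist":0,"claw":1},{"tx":0.003,"ty":-0.001,"tz":0.06,"twist":0,"claw":1},{"tx":0.003,"ty":-0.001,"tz":0.09,"twist":0,"claw":1},{"tx":0.003,"ty":-0.001,"tz":0.115,"twist":0,"claw":1},{"tx":0.003,"ty":-0.001,"tz":0.124,"twist":0,"claw":1},{"tx":0.003,"ty":-0.001,"tz":0.124,"twist":0,"claw":1},{"tx":0.003,"ty":-0.001,"tz":0.124,"twist":0,"claw":1}]'; python3 d.py .5003 .336 .074
```

```text
[0.5016 0.3332 0.1973]
[[0.5006 0.337  0.119 ]]
clock: 38.98
ee_pos: [0.5001, 0.3376, 0.0743]
ee_rot: [0.0, 0.637, 0.771, 0.0]
force: [0.3, 1.2, 0.2]
finger_gap: 0.999
t 38.9833 pos [0.5001 0.3376 0.0743] yaw 10.898975330632272 tilt [ 0.0007  0.0005 -1.    ] gap 0.9993389249144857 F [0.2514 1.1515 0.1544]
tool shift [-0.0016 -0.0001  0.0003]
```

```bash
python3 -m crank '[{"tx":0,"ty":0,"tz":0,"twist":0,"claw":0},{"tx":0,"ty":0,"tz":0,"twist":0,"claw":0},{"tx":0,"ty":0,"tz":0,"twist":0,"claw":0},{"tx":0,"ty":0,"tz":0,"twist":0,"claw":0},{"tx":0,"ty":0,"tz":0,"twist":0,"claw":0},{"tx":0,"ty":0,"tz":0,"twist":0,"claw":0},{"tx":0,"ty":0,"tz":0,"twist":0,"claw":0},{"tx":0,"ty":0,"tz":0,"twist":0,"claw":0}]' 50;  python3 d.py .5295 .031 .075; python3 -m crank '[{"tx":0,"ty":0,"tz":-0.01,"twist":0,"claw":0},{"tx":0,"ty":0,"tz":-0.03,"twist":0,"claw":0},{"tx":0,"ty":0,"tz":-0.05,"twist":0,"claw":0},{"tx":0,"ty":0,"tz":-0.07,"twist":0,"claw":0},{"tx":0,"ty":0,"tz":-0.08,"twist":0,"claw":0},{"tx":0,"ty":0,"tz":-0.08,"twist":0,"claw":0},{"tx":0,"ty":0,"tz":-0.08,"twist":0,"claw":0}]'; python3 d.py .5295 .0315 .155
```

```text
clock: 39.65
ee_pos: [0.5002, 0.3383, 0.0752]
ee_rot: [0.0, 0.637, 0.771, 0.001]
force: [-1.7, -1.4, 7.1]
finger_gap: 0.618
t 39.65 pos [0.5002 0.3383 0.0752] yaw 10.930202631314296 tilt [ 0.0018  0.0018 -1.    ] gap 0.6177704581832261 F [-1.7278 -1.3593  7.1492]
tool shift [-0.3072 -0.0295 -0.0003]
clock: 40.23
ee_pos: [0.4994, 0.3377, 0.1533]
ee_rot: [-0.0, 0.637, 0.771, 0.0]
force: [-0.2, -0.8, -3.6]
finger_gap: 0.619
t 40.2333 pos [0.4994 0.3377 0.1533] yaw 10.93719946957428 tilt [ 0.0003  0.0004 -1.    ] gap 0.6191837891360937 F [-0.2181 -0.8069 -3.5778]
tool shift [-0.3063 -0.0285 -0.0018]
```

```bash
python3 -m crank '[{"tx":-0.015,"ty":-0.001,"tz":0,"twist":0,"claw":0},{"tx":-0.045,"ty":-0.004,"tz":0,"twist":0,"claw":0},{"tx":-0.08,"ty":-0.008,"tz":0,"twist":0,"claw":0},{"tx":-0.12,"ty":-0.011,"tz":0,"twist":0,"claw":0},{"tx":-0.16,"ty":-0.015,"tz":0,"twist":0,"claw":0},{"tx":-0.2,"ty":-0.019,"tz":0,"twist":0,"claw":0},{"tx":-0.24,"ty":-0.023,"tz":0,"twist":0,"claw":0},{"tx":-0.275,"ty":-0.026,"tz":0,"twist":0,"claw":0},{"tx":-0.298,"ty":-0.028,"tz":0,"twist":0,"claw":0},{"tx":-0.306,"ty":-0.0285,"tz":0,"twist":0,"claw":0}]'; python3 -m crank '[{"tx":0,"ty":0,"tz":0,"twist":0,"claw":0},{"tx":0,"ty":0,"tz":0,"twist":0,"claw":0},{"tx":0,"ty":0,"tz":0.02,"twist":0,"claw":0},{"tx":0,"ty":0,"tz":0.045,"twist":0,"claw":0},{"tx":0,"ty":0,"tz":0.062,"twist":0,"claw":0},{"tx":0,"ty":0,"tz":0.068,"twist":0,"claw":0},{"tx":0,"ty":0,"tz":0.068,"twist":0,"claw":0},{"tx":0,"ty":0,"tz":0.068,"twist":0,"claw":0},{"tx":0,"ty":0,"tz":0.068,"twist":0,"claw":0}]'; python3 d.py .5295 .031 .0775;  python3 -c "
from h import *
shot('wrist','w29.png');shot('scene','s29.png')
r=cv2.imread('pics/s29.png');cv2.imwrite('pics/s29c.png',cv2.resize(r[110:220,170:330],None,fx=4.5,fy=4.5,interpolation=cv2.INTER_CUBIC))"
```

```text
clock: 41.07
ee_pos: [0.5286, 0.0261, 0.1521]
ee_rot: [-0.0, 0.639, 0.769, -0.001]
force: [-0.5, 0.7, -3.2]
finger_gap: 0.617
clock: 41.82
ee_pos: [0.5303, 0.0325, 0.0864]
ee_rot: [0.0, 0.636, 0.772, 0.001]
force: [-1.0, -0.5, -4.5]
finger_gap: 0.618
t 41.8167 pos [0.5303 0.0325 0.0864] yaw 10.979941720165408 tilt [ 0.0017  0.0006 -1.    ] gap 0.6177921553447672 F [-0.951  -0.5057 -4.4515]
tool shift [-0.0013 -0.0011  0.0089]
```

View pics/s29c.png

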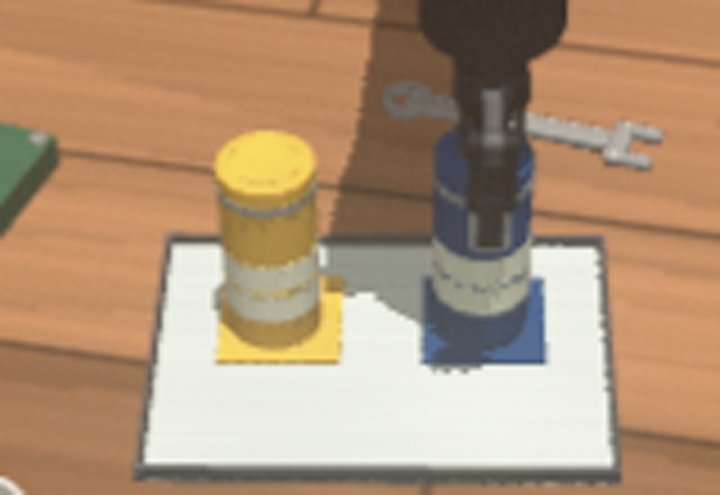

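```bash
python3 -m crank '[{"tx":-0.001,"ty":-0.001,"tz":0.003,"twist":0,"claw":0},{"tx":-0.001,"ty":-0.001,"tz":0.006,"twist":0,"claw":0},{"tx":-0.001,"ty":-0.001,"tz":0.008,"twist":0,"claw":0},{"tx":-0.001,"ty":-0.001,"tz":0.0085,"twist":0,"claw":0},{"tx":-0.001,"ty":-0.001,"tz":0.0085,"twist":0,"claw":0},{"tx":-0.001,"ty":-0.001,"tz":0.0085,"twist":0,"claw":0}]'; python3 d.py .5295 .031 .0775
```

```text
clock: 42.42
ee_pos: [0.529, 0.0304, 0.0782]
ee_rot: [-0.0, 0.637, 0.771, 0.0]
force: [-6.9, 0.2, 15.3]
finger_gap: 0.618
t 42.4167 pos [0.529  0.0304 0.0782] yaw 10.907142018323238 tilt [ 0.0004  0.0006 -1.    ] gap 0.6177605200490844 F [-6.945   0.1756 15.3072]
tool shift [0.0004 0.0006 0.0007]
```

```bash
python3 -m crank '[{"tx":0,"ty":0,"tz":0,"twist":0,"claw":0.7},{"tx":0,"ty":0,"tz":0,"twist":0,"claw":0.85},{"tx":0,"ty":0,"tz":0,"twist":0,"claw":1},{"tx":0,"ty":0,"tz":0,"twist":0,"claw":1},{"tx":0,"ty":0,"tz":0,"twist":0,"claw":1},{"tx":0,"ty":0,"tz":-0.03,"twist":0,"claw":1},{"tx":0,"ty":0,"tz":-0.07,"twist":0,"claw":1},{"tx":0,"ty":0,"tz":-0.11,"twist":0,"claw":1},{"tx":0,"ty":0,"tz":-0.15,"twist":0,"claw":1},{"tx":0,"ty":0,"tz":-0.155,"twist":0,"claw":1}]'; python3 -m crank '[{"tx":0,"ty":0,"tz":0,"twist":0,"claw":1},{"tx":0,"ty":0,"tz":0,"twist":0,"claw":1},{"tx":0,"ty":0,"tz":0,"twist":0,"claw":1},{"tx":0,"ty":0,"tz":0,"twist":0,"claw":1}]'
python3 - <<'E'
from w import *
p=lastpose(); r=shot('wrist','w30.png'); print(p[0],p[1])
E
```

```text
clock: 43.25
ee_pos: [0.5315, 0.0307, 0.239]
ee_rot: [0.003, 0.637, 0.771, 0.004]
force: [1.0, -0.0, 0.6]
finger_gap: 1.003
clock: 43.58
ee_pos: [0.5279, 0.0306, 0.2301]
ee_rot: [-0.001, 0.637, 0.771, -0.001]
force: [-0.5, -0.1, 0.6]
finger_gap: 1.0
[0.5279 0.0306 0.2301] [-0.0008  0.6365  0.7713 -0.0011]
```

View pics/w30.png

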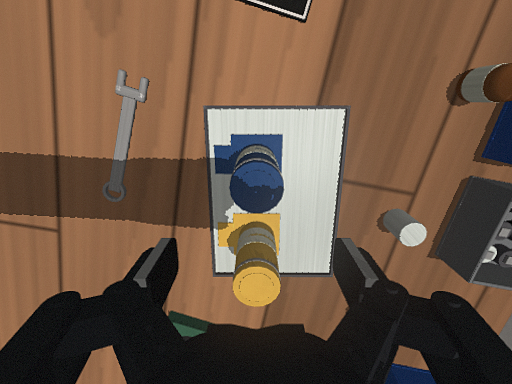

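```bash
python3 -m crank '[{"tx":0.03,"ty":0,"tz":0,"twist":0,"claw":1},{"tx":0.065,"ty":0,"tz":0,"twist":0,"claw":1},{"tx":0.1,"ty":0,"tz":0,"twist":0,"claw":1},{"tx":0.14,"ty":0,"tz":0,"twist":0,"claw":1},{"tx":0.18,"ty":0,"tz":0,"twist":0,"claw":1},{"tx":0.22,"ty":0,"tz":0,"twist":0,"claw":1},{"tx":0.26,"ty":0,"tz":0,"twist":0,"claw":1},{"tx":0.3,"ty":0,"tz":0,"twist":0,"claw":1},{"tx":0.33,"ty":0,"tz":0,"twist":0,"claw":1},{"tx":0.34,"ty":0,"tz":0,"twist":0,"claw":1}]';python3 -m crank '[{"tx":0,"ty":0,"tz":0,"twist":0,"claw":1},{"tx":0,"ty":0,"tz":0,"twist":0,"claw":1},{"tx":0,"ty":0,"tz":0,"twist":0,"claw":1},{"tx":0,"ty":0,"tz":0,"twist":0,"claw":1}]'
python3 - <<'E'
from w import *
r=shot('top','t31.png'); s=shot('scene','s31.png')
t0=cv2.imread('pics/top0.png');s0=cv2.imread('pics/scene0.png')
x=lambda a,c:cv2.resize(a[c[0]:c[1],c[2]:c[3]],None,fx=3,fy=3,interpolation=cv2.INTER_CUBIC)
cv2.imwrite('pics/cmp.png',np.hstack([x(t0,(165,270,200,330)),x(r['frame'],(165,270,200,330))]))
cv2.imwrite('pics/cmps.png',np.hstack([x(s0,(130,225,190,320)),x(s['frame'],(130,225,190,320))]))
print(monitor.get_obs()['clock'],monitor.get_obs()['finger_gap'])
E
```

```text
clock: 44.47
ee_pos: [0.4611, 0.3698, 0.2302]
ee_rot: [-0.001, 0.634, 0.773, -0.001]
force: [-0.8, -0.6, -1.3]
finger_gap: 1.002
clock: 44.8
ee_pos: [0.4651, 0.3626, 0.2318]
ee_rot: [0.0, 0.638, 0.77, -0.0]
force: [0.4, -0.4, 0.5]
finger_gap: 0.999
44.9 0.9998251084325152
```

View pics/cmp.png

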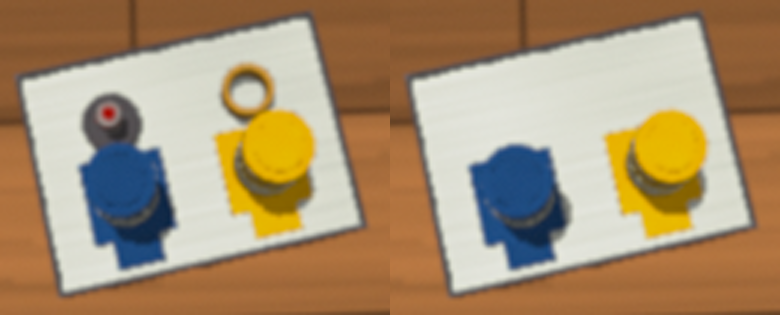

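View pics/cmps.png

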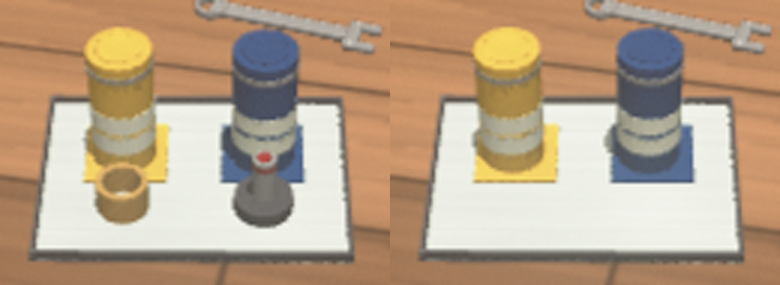

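View pics/s31.png

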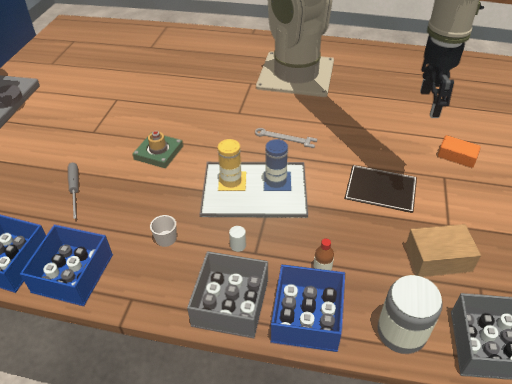

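```bash
python3 - <<'E'
from w import *
t=optics.grab_frame('top');s=optics.grab_frame('scene')
T=lambda u,v:(200+u/3-.33,165+v/3-.33); S=lambda u,v:(190+u/3-.33,130+v/3-.33)
print('yl T',unproj(t,[T(669.5-390,146)],.122),'S',unproj(s,[S(507.5-390,50)],.122))
print('bl T',unproj(t,[T(516-390,181)],.122),'S',unproj(s,[S(650-390,52)],.122))
print('yplate S',unproj(s,[S(474-390,182),S(557-390,182)],.007).mean(0),'bplate S',unproj(s,[S(612-390,182),S(693-390,182)],.007).mean(0))
E
python3 - <<'E'
import cv2
a=cv2.imread('pics/s31.png');cv2.imwrite('pics/s31c.png',cv2.resize(a[130:215,205:305],None,fx=7,fy=7,interpolation=cv2.INTER_CUBIC))
cv2.imwrite('pics/s31d.png',cv2.resize(a[120:170,125:190],None,fx=8,fy=8,interpolation=cv2.INTER_CUBIC))
E
```

```text
yl T [[ 0.5496 -0.0857  0.122 ]] S [[ 0.5525 -0.0871  0.122 ]]
bl T [[0.5278 0.0262 0.122 ]] S [[0.5328 0.0255 0.122 ]]
yplate S [ 0.5859 -0.0778  0.007 ] bplate S [0.5634 0.0351 0.007 ]
```

View pics/s31c.png

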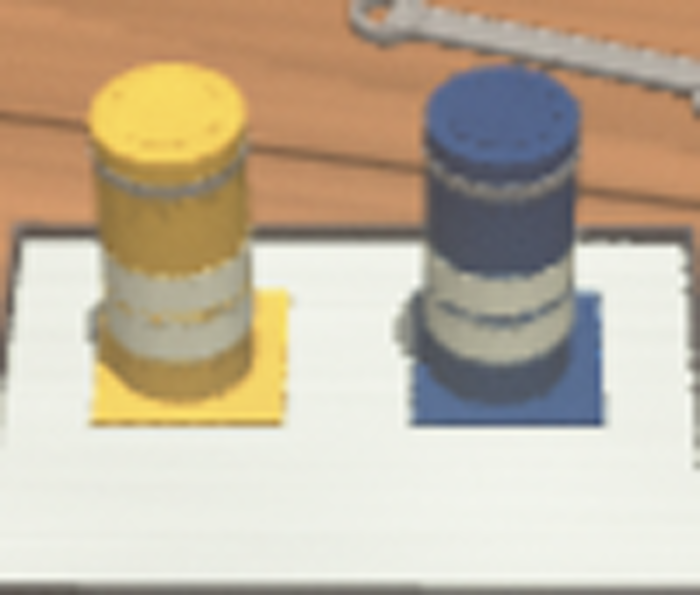

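View pics/s31d.png

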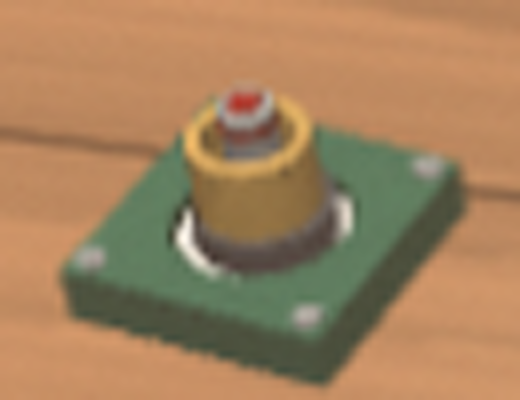

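```bash
python3 -c "
from station import order,monitor
print(monitor.get_obs()['qvel'].round(3)); print(order.job_done())"
```

```text
[-0.005  0.003 -0.003 -0.003  0.    -0.     0.   ]
the job is handed in; nothing more can be done
None
```

I carried out every step in the required order and handed the job in at about 45 s of the 136 s allowed. No verdict is reported. Both tins went onto the mat and the die into the recess. The sleeve then went over the spigot, and each tin went back to its own plate.

**Last checks before handing in:**
- **Tins:** both are upright. Yellow is about 3 mm from the middle of its plate and blue about 3–5 mm (limit 12 mm).
- **Die:** upright in the recess, about 2–3 mm from its middle (limit 10 mm). I measured this just before fitting the sleeve; afterwards I only looked.
- **Sleeve:** around the spigot and down on the flange by eye. Its fingers met resistance within 1 mm of the height expected for sitting on the flange.
- **Bottle and cup:** neither looks moved in the scene picture.
- **Gripper:** open, with the arm about 0.33 m off to the side.

No check failed. The cameras disagreed by 2–8 mm on some positions, mostly on the height of the blue tin's lid along y, which was still inside the tolerances.

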